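# Put the prize cups back on their own plinths

## Robot

A 6-joint arm with a two-finger parallel gripper is mounted at the origin on the work surface. World frame = base frame: x ahead of the robot, y to its left, z up, the work surface at z = 0. Lengths are in m, angles in rad, forces in N, time in s.
With the tool pointing down it reaches from about 0.325 to 0.9 m from the base axis. Payload 6.1 kg.
Tool frame: the origin (TCP) lies at the very end of the fingers, on their centre line; the grasp point (between the pads) lies 19 mm behind it (manip.pinch_z is the distance from the TCP to the grasp point, in m); z points along the fingers, y is the line along which they close (so a half turn about z gives the same grasp; the last joint's range is limited). The gripper opens to 85 mm and grips with 20 to 120 N. Pads are 22 mm wide; open, the fingers measure 114 mm over their backs; the gripper's body (76 mm by 85 mm) begins 54 mm behind the grasp point. The pads swing forward as they close: fully open they stand 13 mm farther back than shut.
Start: joints at [-1.302, 0.22, 1.526, -0, 1.395, -0.126], TCP at [0.24, -0.577, 0.231] pointing down, gripper open.
Joint ranges: [-2.98, 2.98], [-0.91, 2.08], [0.09, 2.57], [-1.24, 4.39], [0.2, 2.65], [-2.68, 2.68]. Speed limits (rad/s): [2.57, 2.57, 3.01, 3.14, 3.14, 3.14].

## Interface

Orientations are given as a rotation vector (axis times angle).
In Python, from plant import manip, get_image, calibration, models gives the robot as it stands.
- The arm moves only by the tool servo_tool, never from a script. Its argument "increments" is a list of rows, each a list of 5 numbers: the opening, from -1 (shut) to 1 (fully open), then the shift along the world's x, y, z normalised to -1 to 1, where 1 is 0.04 m, then the turn about the world's z normalised to -1 to 1, where 1 is 0.1 rad. A call has 1 to 8 rows; each row shifts and turns the commanded pose from where the row before left it; what a row does not reach is not made up. A row lasts 1/10 s, in which the tool goes at most 50 mm and 8.59 degrees, less where a joint would pass 70% of its speed; a pose out of reach is approached as far as the arm can. A call with a number of a shift or a turn outside -1 to 1 is refused whole. A call with a gripper value outside its range is refused whole. The fingers move at their own pace and stop on an object; "grip_force" is the grip in N (left out, the last holds). Time passes only in rows, so rows that do not move let the fingers close. It gives the time, the measured TCP pose, the force, the opening and the grip force at its end, in the units of the state.
- manip.get_state(): the state, without advancing time (a new reading comes with each control period).
- get_image(name): name is "scene" or "side" or "wrist"; returns the picture (384x512x3 uint8, red, green, blue); there is no depth.
- calibration(name): a dict with "fx", "fy", "cx", "cy" (pixels), "xyz" and "rotation" of the camera in the world. Camera axes: x right, y down, z forward; pixel columns grow to the right and rows downward; lengths in m; the calibration is good to about 2 mm. A picture is of the moment at which its call begins: read the wrist's pose just before it. calibration takes no time and is no camera call; for the wrist camera it gives the pose at the moment of the call.
- manip.close_job(): hands the job in; it is judged then, once.
Trained networks look in the newest picture that a camera, given by its name, has taken for a name from the list of things; names that differ only in an ending like _2 or _b are one class to them, and where a whole thing is asked for, a point or a joint stands for the part that bears it (a point fixed in the world has none). Each returns a list of dicts, best first, with "conf" (0 to 1); they miss things now and then, are a little off and sometimes report something else, mostly with a low value. They report only what shows in the picture. A call takes as long as a camera call. They do not tell look-alikes from the thing itself.
- models.recognise(camera, target): "bbox" ([left, top, width, height] in pixels, round what is visible of it).
The state is a dict: "time_s": time; "qpos": joint angles; "qvel": joint speeds; "joint_torque": joint torques, N m; "tcp_pos": TCP position; "tcp_rot": TCP orientation; "force": force on the tool from outside, world axes, zero at the start; "moment": the same for the moment, N m; "grip_width": finger opening in m; "gripper_force": force on a finger pad.
Only numpy, scipy, OpenCV 4.12 (cv2) and the standard library are available. Lean on these libraries where they do the work, as an engineer would, in place of code of your own. Each camera call takes 0.05 s, during which the arm holds its last target. There are 200 camera calls.

## Task

Someone has mixed up the prize cups on the library table: the middle cup has been stood inside the bowl of the largest, that pair is on the smallest plinth, and the smallest cup is on the largest plinth. Put every cup back upright in the middle of the plinth of its own rank (largest cup on the largest plinth, middle on middle, smallest on smallest) and put the loose lid on the largest cup; the grey felt pad is free for standing a cup aside on the way. Set everything down gently and never let a cup or the lid topple.

Things in the scene. Friction and masses are not known exactly. Their poses are not given: they have to be found in the camera images.
- cup_large: Largest of three metal prize cups: foot, stem, open bowl, two handles. 130 mm tall; foot 56 wide; bowl 64 wide outside, wall 3, straight from 84 mm up to the lip, inner floor at 72. Handles along own +y and -y, 105 overall, at heights 84 to 125: grip the bowl along own x, about 18 mm below the lip. Origin: centre of foot's underside, z up. 0.34 kg. Starts on the small plinth.
- cup_medium: Middle of three metal prize cups: foot, stem, open bowl, two handles. 100 mm tall; foot 40 wide; bowl 52 wide outside, wall 3, straight from 64 mm up to the lip, inner floor at 52. Handles along own +y and -y, 87 overall, at heights 64 to 95: grip the bowl along own x, about 16 mm below the lip. Origin: centre of foot's underside, z up. 0.2 kg. Starts loose in the large bowl, 42 mm showing.
- cup_small: Smallest of three metal prize cups: foot, stem, open bowl, two handles. 75 mm tall; foot 38 wide; bowl 42 wide outside, wall 3, straight from 50 mm up to the lip, inner floor at 38. Handles along own +y and -y, 71 overall, at heights 50 to 70: grip the bowl along own x, about 15 mm below the lip. Origin: centre of foot's underside, z up. 0.13 kg. Starts on the large plinth.
- lid: Metal lid of the largest cup, right way up on the table. From below: plug 42 mm wide, 8 deep, for the cup's mouth (58 wide); flange 70 wide, 8 to 11 mm up, rests on the lip; low dome to 18; round finial 18 wide from 28 to 40, top at 46: grip it from above, finger middle 40 mm up. Origin: centre of plug's underside, z up; 122 mm above the large cup's origin when on. 0.09 kg.
- plinth_large: Fixed square block of dark wood, the largest and highest of three display plinths: top 110 by 110 mm, 60 mm high (a foot moulding makes it 120 mm square at the table). Origin: centre of its underside, on the table; z up, so the top is at z = 0.060 m. The small cup stands on it at the start.
- plinth_medium: Fixed square block of dark wood, the middle one of three display plinths: top 92 by 92 mm, 40 mm high (a foot moulding makes it 102 mm square at the table). Origin: centre of its underside, on the table; z up, so the top is at z = 0.040 m. Empty at the start.
- plinth_small: Fixed square block of dark wood, the smallest and lowest of three display plinths: top 76 by 76 mm, 20 mm high (a foot moulding makes it 86 mm square at the table). Origin: centre of its underside, on the table; z up, so the top is at z = 0.020 m. The large cup (with the middle cup in it) stands on it at the start.
- felt_pad: Fixed square pad of grey felt, 120 by 120 mm, 3 mm thick, flat on the table and empty: a free spot on which a cup may stand meanwhile. Origin: centre of its underside; z up, top at z = 0.003 m.
There are look-alikes about, which are no part of the job. What is shaped like the cup_medium but turquoise is not meant. Leave any green look-alike of the cup_small alone.

How it is judged:
At the end, for the whole second after the job is handed in: Each cup upright (within 4.5 degrees), foot down on the plinth of its own rank and within 15 mm of its centre; the lid level on the large cup, plug in the mouth and flange on the lip, within 10 mm of the cup's axis; all released and at rest (horizontal distance between cup_large and plinth_large below 0.015 m and z of cup_large in the frame of plinth_large between 0.056 and 0.064 m and angle between each of cup_large, cup_medium, cup_small, lid's own z axis and vertical below 0.08 rad and linear speed of each of cup_large, cup_medium, cup_small, lid below 0.02 m/s and angular speed of each of cup_large, cup_medium, cup_small, lid below 0.2 rad/s and horizontal distance between cup_medium and plinth_medium below 0.015 m and z of cup_medium in the frame of plinth_medium between 0.036 and 0.044 m and horizontal distance between cup_small and plinth_small below 0.015 m and z of cup_small in the frame of plinth_small between 0.016 and 0.024 m and horizontal distance between lid and cup_large below 0.01 m and z of lid in the frame of cup_large between 0.118 and 0.126 m); the robot touches nothing.
It fails at once if a cup or the lid is toppled (tipped beyond 40 degrees) (angle between any of cup_large, cup_medium, cup_small, lid's own z axis and vertical above 0.7 rad).
It fails at once if a cup or the lid is dropped (falls freely, touching nothing, at over 0.7 m/s: a fall of over 2.5 cm) ((linear speed of cup_large above 0.7 m/s and contact force between cup_large and anything else below 0.05 N) or (linear speed of cup_medium above 0.7 m/s and contact force between cup_medium and anything else below 0.05 N) or (linear speed of cup_small above 0.7 m/s and contact force between cup_small and anything else below 0.05 N) or (linear speed of lid above 0.7 m/s and contact force between lid and anything else below 0.05 N)).
It fails at once if a cup is pressed hard onto a plinth or the pad, or the lid onto the large cup (contact force over 60 N) (contact force between any of cup_large, cup_medium, cup_small and plinth_large above 60 N or contact force between any of cup_large, cup_medium, cup_small and plinth_medium above 60 N or contact force between any of cup_large, cup_medium, cup_small and plinth_small above 60 N or contact force between any of cup_large, cup_medium, cup_small and felt_pad above 60 N or contact force between lid and cup_large above 60 N).
It also fails if it takes over 136 s, if anything falls off the work surface, if the arm or the gripper's body presses on something with over 40 N, if the wrist force passes 120 N, or if a joint passes its speed limit or range.

## Working session

There is one attempt and no reset: what is moved stays moved. The work goes in short steps, Python scripts to look and compute and a tool call to move; the robot and the scene stay as the last step left them, time stands still between calls to the robot, and variables do not carry over. Pictures are saved under pics/ and viewed, at most 14 in all, crops included, and the job is handed in when it is done.

Besides the shell and the picture viewer there is one more tool, called after "Emit:" in YAML: its name, and indented under it one key for each argument. servo_tool: Moves the arm, as the interface text tells. Its arguments: {"type":"object","properties":{"increments":{"type":"array"},"grip_force":{"type":"number"}},"required":["increments"]}

```bash
mkdir -p pics; ls
cat > h.py <<'E'
import numpy as np, cv2
from plant import manip, get_image, calibration, models
def save(im,n): cv2.imwrite(f'pics/{n}.png',cv2.cvtColor(im,cv2.COLOR_RGB2BGR))
def R(c):
    r=np.array(c['rotation'],float)
    return r if r.shape==(3,3) else cv2.Rodrigues(r)[0]
def ray(c,u,v):
    d=R(c)@np.array([(u-c['cx'])/c['fx'],(v-c['cy'])/c['fy'],1]); return np.array(c['xyz']),d/np.linalg.norm(d)
def atz(c,u,v,z):
    o,d=ray(c,u,v); return o+d*(z-o[2])/d[2]
def proj(c,p):
    q=R(c).T@(np.array(p)-np.array(c['xyz'])); return q[0]/q[2]*c['fx']+c['cx'],q[1]/q[2]*c['fy']+c['cy']
def tri(rs):
    A=0;b=0
    for o,d in rs:
        P=np.eye(3)-np.outer(d,d); A=A+P; b=b+P@o
    return np.linalg.solve(A,b)
E
python3 - <<'E'
from h import *
ims=[]
for n in ['scene','side','wrist']:
    im=get_image(n); c=calibration(n); print(n,c); ims.append(im)
    for t in ['cup_large','cup_medium','cup_small','lid','plinth_large','plinth_medium','plinth_small','felt_pad']:
        print(t,[( [round(x) for x in r['bbox']],round(r['conf'],2)) for r in models.recognise(n,t)])
    save(im,n+'0')
save(np.hstack([cv2.resize(i,(400,300)) for i in ims[1:]]),'b0')
s=manip.get_state();print(s['time_s'],s['tcp_pos'],s['tcp_rot'],s['grip_width'],s['force'])
E
```

```text
pics
scene {'fx': 445.80502542243636, 'fy': 445.80502542243636, 'cx': 253.60569637374647, 'cy': 192.19753973725827, 'xyz': array([ 1.02359503, -0.52139063,  1.29191187]), 'rotation': array([-2.43657063, -0.87708473,  0.24619543])}
cup_large [([283, 178, 19, 36], 0.68)]
cup_medium [([235, 214, 20, 27], 0.94), ([284, 171, 19, 26], 0.85)]
cup_small [([295, 106, 11, 19], 0.66), ([280, 120, 10, 27], 0.47)]
lid [([226, 271, 23, 22], 0.84)]
plinth_large [([263, 128, 45, 37], 0.93)]
plinth_medium [([145, 265, 44, 52], 0.81)]
plinth_small [([272, 206, 36, 18], 0.72), ([145, 268, 44, 44], 0.22)]
felt_pad [([190, 184, 46, 43], 0.64)]
side {'fx': 398.0649941473097, 'fy': 398.0649941473097, 'cx': 250.01119993589805, 'cy': 194.56589589543646, 'xyz': array([0.16893996, 0.99462581, 0.89960303]), 'rotation': array([-0.5382147 ,  2.63645698, -1.25955356])}
cup_large [([208, 177, 21, 45], 0.71)]
cup_medium [([242, 169, 18, 31], 0.64), ([203, 171, 19, 21], 0.62), ([272, 197, 41, 31], 0.43)]
cup_small [([220, 302, 21, 32], 0.82), ([235, 246, 12, 30], 0.7)]
lid []
plinth_large [([208, 252, 54, 56], 0.67)]
plinth_medium [([280, 143, 32, 29], 0.59)]
plinth_small [([202, 211, 32, 21], 0.6)]
felt_pad [([270, 199, 44, 26], 0.62)]
wrist {'fx': 343.5555636756316, 'fy': 343.5555636756316, 'cx': 256.8261326050123, 'cy': 190.27673893495782, 'xyz': array([ 0.31574442, -0.547402  ,  0.37427055]), 'rotation': array([ 2.3828667 , -1.58945862, -0.25663648])}
cup_large []
cup_medium []
cup_small []
lid []
plinth_large []
plinth_medium []
plinth_small []
felt_pad []
1.35 [ 0.24039607 -0.57692574  0.23128935] [-3.08057734e+00 -6.16119701e-01 -3.51707043e-05] 0.08538954707255572 [-0.54502914  0.22565073  0.58618268]
```

Run:
```python
import cv2,numpy as np
a=cv2.imread('pics/scene0.png')[90:330,120:330]; b=cv2.imread('pics/side0.png')[130:350,180:330]
a=cv2.resize(a,None,fx=2.2,fy=2.2,interpolation=3); b=cv2.resize(b,None,fx=2.2,fy=2.2,interpolation=3)
h=max(a.shape[0],b.shape[0]); p=lambda i:cv2.copyMakeBorder(i,0,h-i.shape[0],0,0,0)
o=np.hstack([p(a),p(b)]);print(o.shape);cv2.imwrite('pics/v1.png',o)
```

```text
(528, 792, 3)
```

View pics/v1.png

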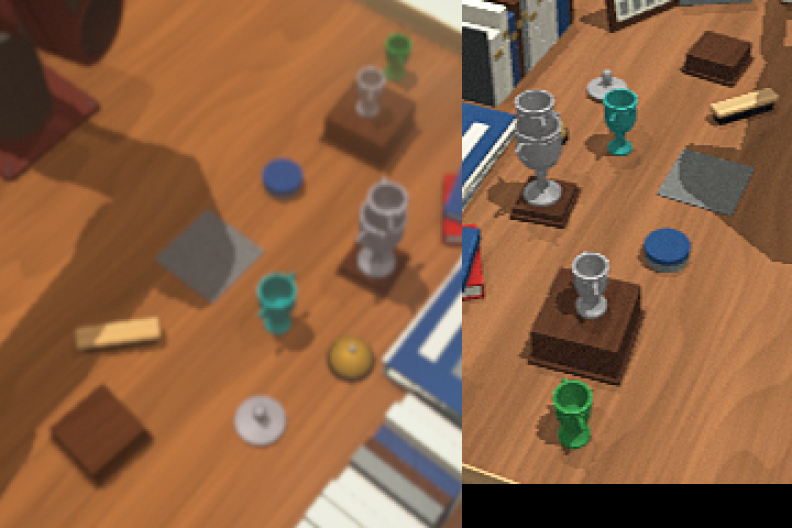

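The crop shows, in full scene-picture pixels:
- Cups and lid: silver small cup (288,131) on the large plinth, silver pair (293,190), lid (238,280).
- Look-alikes: green cup (301,115) and turquoise cup (246,225). They are coloured and stand on the table, so I'll leave both alone.

The silver ones are the targets, and this enlarged crop confirms it. Next come coarse positions.

Run:
```python
from h import *
S=calibration('scene');D=calibration('side')
sc=lambda u,v:ray(S,120+u/2.2,90+v/2.2); sd=lambda u,v:ray(D,180+(u-462)/2.2,130+v/2.2)
P={'med_rim':((386,192),(535,102)),'small_rim':((371,75),(591,266)),'lid_finial':((261,410),(607,74)),'turq_rim':((277,286),(620,101)),'green_rim':((398,44),(574,396)),'large_rim':((383,212),(539,135)),
'pm_c':((101,429),(720,51)),'pl_c':((370,112),(588,308)),'pad_c':((209,255),(708,181)),'ps_c':((376,262),(545,190)),'blue':((283,172),(667,243)),'gold':((351,352),(560,130))}
for k,(a,b) in P.items():
    r=[sc(*a),sd(*b)];p=tri(r)
    e=[np.linalg.norm(np.cross(p-o,d)) for o,d in r]
    print(k,p.round(3),'res mm',np.round(np.array(e)*1e3,1))
# plinth top corners, scene
for k,z,cs in [('pm',.04,[(101,387),(151,436),(98,480),(52,432)]),('pl',.06,[(354,78),(415,105),(381,147),(325,121)]),('pad',.003,[(208,210),(262,252),(212,302),(156,258)]),]:
    q=np.array([atz(S,120+u/2.2,90+v/2.2,z) for u,v in cs]);print(k,'S',q.mean(0).round(3),np.linalg.norm(np.roll(q,1,0)-q,axis=1).round(3),np.degrees(np.arctan2(*(q[1]-q[0])[[1,0]])).round(0))
for k,z,cs in [('pm',.04,[(704,33),(752,44),(735,76),(685,66)]),('pl',.06,[(551,272),(641,289),(621,345),(532,322)]),('pad',.003,[(687,150),(754,167),(735,213),(659,189)]),('ps',.02,[(527,177),(580,184),(567,218),(514,209)])]:
    q=np.array([atz(D,180+(u-462)/2.2,130+v/2.2,z) for u,v in cs]);print(k,'D',q.mean(0).round(3),np.linalg.norm(np.roll(q,1,0)-q,axis=1).round(3),np.degrees(np.arctan2(*(q[1]-q[0])[[1,0]])).round(0))
c=calibration('wrist');print(R(c)[:,2], R(c)[:,0])
```

```text
med_rim [0.645 0.153 0.193] res mm [0.4 0.4]
small_rim [0.474 0.35  0.135] res mm [0.6 0.6]
lid_finial [ 0.673 -0.151  0.039] res mm [1.9 1.9]
turq_rim [ 0.59  -0.015  0.098] res mm [0. 0.]
green_rim [0.437 0.482 0.072] res mm [1.2 1.2]
large_rim [0.642 0.155 0.138] res mm [0.8 0.8]
pm_c [ 0.52  -0.308  0.031] res mm [4.1 4.1]
pl_c [0.481 0.347 0.054] res mm [1.1 1.1]
pad_c [ 0.436  0.002 -0.002] res mm [2.1 2.1]
ps_c [0.648 0.143 0.022] res mm [3. 3.]
blue [0.438 0.179 0.028] res mm [0.9 0.9]
gold [0.701 0.    0.016] res mm [10.8 10.8]
pm S [ 0.532 -0.312  0.04 ] [0.087 0.102 0.088 0.094] -4.0
pl S [0.484 0.342 0.06 ] [0.104 0.113 0.104 0.102] 9.0
pad S [0.441 0.001 0.003] [0.116 0.116 0.114 0.117] -2.0
pm D [ 0.512 -0.286  0.04 ] [0.116 0.092 0.11  0.09 ] 179.0
pl D [0.482 0.35  0.06 ] [0.084 0.119 0.091 0.113] -171.0
pad D [0.434 0.001 0.003] [0.106 0.111 0.112 0.122] -179.0
ps D [0.637 0.151 0.02 ] [0.072 0.083 0.075 0.08 ] -168.0
[-0.29046997 -0.12070101 -0.94924099] [ 3.84125569e-01 -9.23280849e-01 -1.43283717e-04]
```

Emit:
servo_tool:
  increments:
    - [1,0.7,0.88,0.3,-0.49]
    - [1,0.7,0.88,0.3,-0.49]
    - [1,0.7,0.88,0.3,-0.49]
    - [1,0.7,0.88,0.3,-0.49]
    - [1,0.7,0.88,0.3,-0.49]
    - [1,0.7,0.88,0.3,-0.49]
    - [1,0.7,0.88,0.3,-0.49]
    - [1,0.7,0.88,0.3,-0.49]
  grip_force: 40

```text
time_s: 2.15
tcp_pos: [0.4653, -0.2937, 0.3281]
tcp_rot: [3.141, 0.001, 0.001]
force: [1.0, -1.1, 0.3]
grip_width: 0.085
gripper_force: 0.0
```

Emit:
servo_tool:
  increments:
    - [1,0,0,0,0]
    - [1,0,0,0,0]
    - [1,0,0,0,0]

```text
time_s: 2.45
tcp_pos: [0.4637, -0.2959, 0.3267]
tcp_rot: [-3.141, -0.004, 0.001]
force: [0.4, -0.0, 0.6]
grip_width: 0.0853
gripper_force: 0.0
```

```bash
cat > look.py <<'E'
from h import *; import json,sys
n=sys.argv[1]; s=manip.get_state(); c=calibration('wrist'); im=get_image('wrist'); save(im,n)
json.dump({k:np.array(v).tolist() for k,v in c.items()},open(n+'.json','w'))
print(s['time_s'],np.round(s['tcp_pos'],4),np.round(s['tcp_rot'],3),'q6',round(s['qpos'][5],2),'F',np.round(s['force'],1),'cam',np.round(c['xyz'],3))
for t in sys.argv[2:]: print(t,[([round(x) for x in r['bbox']],round(r['conf'],2)) for r in models.recognise('wrist',t)])
E
python3 look.py w1 lid plinth_medium
```

```text
2.45 [ 0.4637 -0.2959  0.3267] [-3.141e+00 -4.000e-03  1.000e-03] q6 0.86 F [ 0.4 -0.   0.6] cam [ 0.545 -0.297  0.47 ]
lid []
plinth_medium [([226, 49, 84, 90], 0.83)]
```

View pics/w1.png

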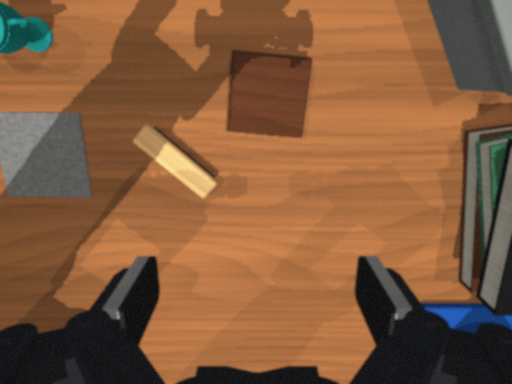

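The medium plinth top spans (228..312, 50..137), centre about (268,93). The pad's right edge is at x≈90 and the turquoise cup is at the top left. I go on to the lid and the pair.

Emit:
servo_tool:
  increments:
    - [1,0.83,0.88,0,0]
    - [1,0.83,0.88,0,0]
    - [1,0.83,0.88,0,0]
    - [1,0.83,0.88,0,0]
    - [1,0.83,0.88,0,0]
    - [1,0,0,0,0]
    - [1,0,0,0,0]
    - [1,0,0,0,0]

```text
time_s: 3.4
tcp_pos: [0.6297, -0.1208, 0.3269]
tcp_rot: [3.141, 0.002, -0.002]
force: [-0.5, -1.4, -0.1]
grip_width: 0.0852
gripper_force: 0.0
```

```bash
python3 look.py w2 lid
```

```text
3.4 [ 0.6297 -0.1208  0.3269] [ 3.141e+00  2.000e-03 -2.000e-03] q6 1.26 F [-0.5 -1.4 -0.1] cam [ 0.711 -0.122  0.47 ]
lid [([255, 80, 55, 52], 0.72)]
```

Emit:
servo_tool:
  increments:
    - [1,-0.15,0.98,0.35,0]
    - [1,-0.15,0.98,0.35,0]
    - [1,-0.15,0.98,0.35,0]
    - [1,-0.15,0.98,0.35,0]
    - [1,-0.15,0.98,0.35,0]
    - [1,-0.15,0.98,0.35,0]
    - [1,-0.15,0.98,0.35,0]
    - [1,0,0,0,0]

```text
time_s: 4.3
tcp_pos: [0.5878, 0.1583, 0.4287]
tcp_rot: [-3.139, -0.01, -0.008]
force: [-0.7, -1.0, 1.5]
grip_width: 0.0852
gripper_force: 0.0
```

Emit:
servo_tool:
  increments:
    - [1,0,0,0,0]
    - [1,0,0,0,0]

```text
time_s: 4.5
tcp_pos: [0.5884, 0.1534, 0.4248]
tcp_rot: [3.141, 0.001, -0.001]
force: [-0.1, -0.6, -0.2]
grip_width: 0.0852
gripper_force: 0.0
```

```bash
python3 look.py w3 cup_large cup_medium plinth_small; python3 -c "
import cv2,numpy as np
cv2.imwrite('pics/v3.png',np.hstack([cv2.resize(cv2.imread('pics/w%d.png'%i),(400,300),interpolation=3) for i in (2,3)]))"
```

```text
4.5 [0.5884 0.1534 0.4248] [ 3.141e+00  1.000e-03 -1.000e-03] q6 1.7 F [-0.1 -0.6 -0.2] cam [0.67  0.152 0.568]
cup_large [([217, 65, 87, 56], 0.56)]
cup_medium [([232, 66, 60, 56], 0.97), ([351, 112, 59, 42], 0.58)]
plinth_small [([232, 63, 63, 63], 0.68)]
```

View pics/v3.png

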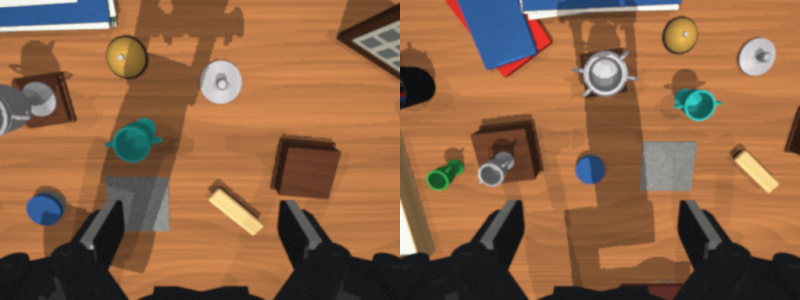

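The w2 half shows the lid (finial near 284,105 in the full picture). The w3 half shows the pair from above (centre about 263,93), the small cup (about 117,222 full) and the medium plinth. I enlarge the w3 details next.

Run:
```python
import cv2,numpy as np
a=cv2.imread('pics/w3.png');b=cv2.imread('pics/w2.png')
c=lambda i,x,y,s:cv2.resize(i[y:y+s,x:x+s],(396,396),interpolation=3)
cv2.imwrite('pics/v4.png',np.hstack([c(a,210,45,110),c(a,80,145,110)]))
```

```text
(no output)
```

View pics/v4.png

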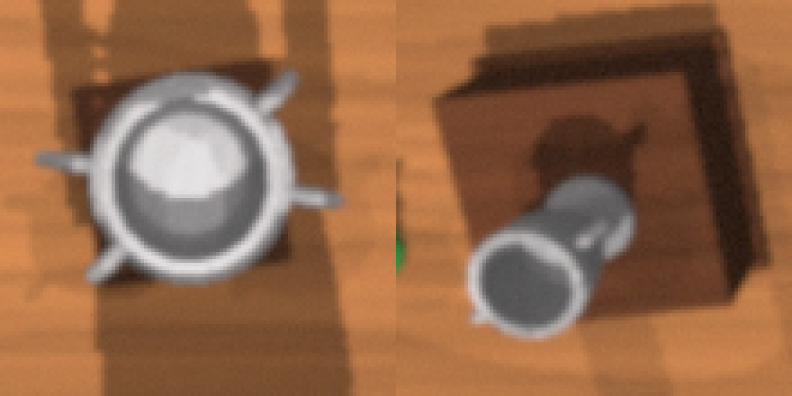

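Left: the pair, large rim centred at crop (190,178). The handle pair (40,158)–(340,200) is the longer one and fits the large cup. The pair (95,275)–(290,78) fits the medium cup. Right: small cup on the large plinth. I turn to line up with the medium cup and look again closer.

Emit:
servo_tool:
  increments:
    - [1,0.13,0.04,-0.22,-0.98]
    - [1,0.13,0.04,-0.22,-0.98]
    - [1,0.13,0.04,-0.22,-0.98]
    - [1,0.13,0.04,-0.22,-0.98]
    - [1,0.13,0.04,-0.22,-0.98]
    - [1,0.13,0.04,-0.22,-0.98]
    - [1,0.13,0.04,-0.22,-0.98]
    - [1,0.13,0.04,-0.22,-0.98]

```text
time_s: 5.5
tcp_pos: [0.6303, 0.1671, 0.3541]
tcp_rot: [2.901, -1.204, -0.001]
force: [-0.4, 0.2, -0.1]
grip_width: 0.0851
gripper_force: 0.0
```

Emit:
servo_tool:
  increments:
    - [1,0,0,0,0]
    - [1,0,0,0,0]
    - [1,0,0,0,0]

```text
time_s: 5.8
tcp_pos: [0.6301, 0.1675, 0.3556]
tcp_rot: [-2.906, 1.194, -0.001]
force: [-0.8, 0.4, -0.6]
grip_width: 0.0854
gripper_force: 0.0
```

```bash
python3 look.py w4 cup_large cup_medium
python3 - <<'E'
import cv2,numpy as np
a=cv2.imread('pics/w4.png')
cv2.imwrite('pics/v5.png',cv2.resize(a[80:330,130:400],None,fx=2.4,fy=2.4,interpolation=3))
E
```

```text
5.8 [0.6301 0.1675 0.3556] [-2.906e+00  1.194e+00 -1.000e-03] q6 2.49 F [-0.8  0.4 -0.6] cam [0.688 0.109 0.499]
cup_large [([224, 98, 78, 63], 0.86)]
cup_medium [([227, 89, 64, 90], 0.76), ([362, 18, 69, 65], 0.63)]
```

View pics/v5.png

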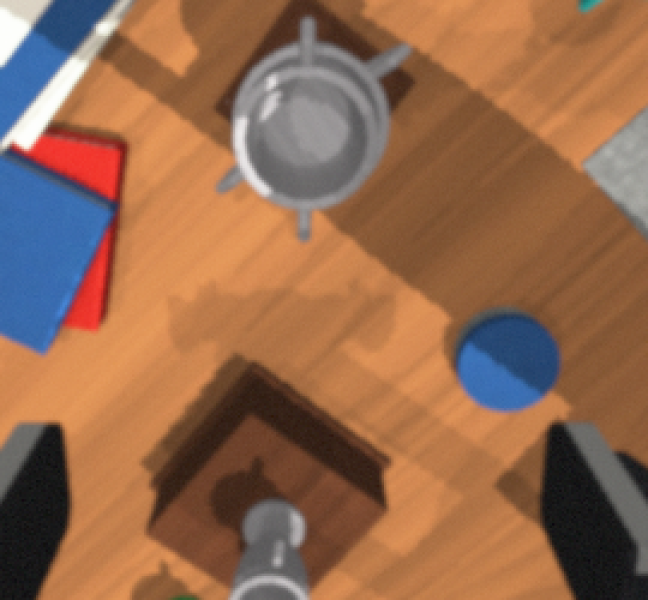

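The medium cup's handles run nearly vertically in the picture (307,20)–(304,240), with the mouth at about (308,133) in crop pixels. I triangulate against w3.

```bash
cat >> h.py <<'E'
import json
def load(n): return {k:np.array(v) if isinstance(v,list) else v for k,v in json.load(open(n+'.json')).items()}
def report(k,rs):
    p=tri(rs); print(k,p.round(4),'res mm',[round(1e3*np.linalg.norm(np.cross(p-o,d)),1) for o,d in rs]); return p
E
python3 - <<'E'
from h import *
a=load('w3');b=load('w4');S=calibration('scene');D=calibration('side')
A=lambda u,v:(a,210+u/3.6,45+v/3.6);A2=lambda u,v:(a,80+(u-396)/3.6,145+v/3.6);B=lambda u,v:(b,130+u/2.4,80+v/2.4)
r=lambda *q:[ray(*x) for x in q]
report('med mouth',r(A(190,175),B(308,133)))
report('med mouth +far',r(A(190,175),B(308,133),(S,120+386/2.2,90+192/2.2),(D,180+73/2.2,130+102/2.2)))
def dirn(f,p,q,z):
    d=atz(*f(*q),z)-atz(*f(*p),z); return np.degrees(np.arctan2(d[1],d[0])).round(1),np.linalg.norm(d).round(4),((atz(*f(*q),z)+atz(*f(*p),z))/2).round(4)
for z in (.18,.13):
    print(z,'A long',dirn(A,(40,158),(340,200),z),'A short',dirn(A,(95,275),(290,78),z)); print('B vert',dirn(B,(304,240),(307,20),z),'B other',dirn(B,(220,190),(408,50),z))
report('small mouth',r(A2(529,286),(S,120+371/2.2,90+75/2.2),(D,180+129/2.2,130+266/2.2)))
print('small handle',)
pl=[(440,98),(686,70),(735,302),(500,330)]
q=np.array([atz(*A2(*x),.06) for x in pl]);print('plinthL w3',q.mean(0).round(3),np.linalg.norm(np.roll(q,1,0)-q,axis=1).round(3))
q=[B(248,415),B(387,505),B(150,527)];q=np.array([atz(*x,.06) for x in q]);print('plL w4',((q[1]+q[2])/2).round(4),np.linalg.norm(q-np.roll(q,1,0),axis=1).round(3))
w1=load('w1');q=np.array([atz(w1,*x,.04) for x in [(232,50),(312,57),(302,137),(228,130)]]);print('plM w1',q.mean(0).round(4),np.linalg.norm(q-np.roll(q,1,0),axis=1).round(3))
q=[(0,0)]
w2=load('w2');report('lid finial',r((w2,222*1.28,82*1.28),(a,762-400+0 and 0,0)) if 0 else r((w2,284,105),(a,(761-400)*1.28,55*1.28),(S,238.6,276.4)))
E
```

```text
med mouth [0.6514 0.145  0.1814] res mm [np.float64(0.8), np.float64(0.8)]
med mouth +far [0.6493 0.1471 0.1918] res mm [np.float64(3.6), np.float64(4.4), np.float64(6.5), np.float64(3.6)]
0.18 A long (np.float64(-97.7), np.float64(0.0916), array([0.6509, 0.1451, 0.18  ])) A short (np.float64(-45.6), np.float64(0.0821), array([0.6509, 0.1453, 0.18  ]))
B vert (np.float64(-45.5), np.float64(0.0851), array([0.6508, 0.1459, 0.18  ])) B other (np.float64(-98.1), np.float64(0.0899), array([0.6526, 0.1408, 0.18  ]))
0.13 A long (np.float64(-97.7), np.float64(0.1034), array([0.6484, 0.1443, 0.13  ])) A short (np.float64(-45.6), np.float64(0.0926), array([0.6485, 0.1445, 0.13  ]))
B vert (np.float64(-45.5), np.float64(0.0984), array([0.6449, 0.1517, 0.13  ])) B other (np.float64(-98.1), np.float64(0.1041), array([0.647 , 0.1458, 0.13  ]))
small mouth [0.4749 0.3479 0.1337] res mm [np.float64(3.3), np.float64(3.3), np.float64(0.7)]
small handle
plinthL w3 [0.483 0.345 0.06 ] [0.109 0.106 0.108 0.108]
plL w4 [0.4839 0.3439 0.06  ] [0.101 0.105 0.149]
plM w1 [ 0.5239 -0.3112  0.04  ] [0.093 0.094 0.094 0.093]
lid finial [ 0.6767 -0.1517  0.0356] res mm [np.float64(4.1), np.float64(3.2), np.float64(3.1)]
```

Handle lengths confirm the assignment: 85 mm at z=.18 is the medium cup, and 104 mm at z=.13 is the large one. The measured mouth height agrees with the text's .192. I descend on the medium cup at (.651,.145).

Emit:
servo_tool:
  increments:
    - [1,0.175,-0.19,-0.87,0]
    - [1,0.175,-0.19,-0.87,0]
    - [1,0.175,-0.19,-0.87,0]
    - [1,0,0,-0.4,0]
    - [1,0,0,-0.4,0]
    - [1,0,0,0,0]
    - [1,0,0,0,0]

```text
time_s: 6.65
tcp_pos: [0.6514, 0.1456, 0.22]
tcp_rot: [-2.904, 1.195, -0.002]
force: [0.9, -0.7, 0.4]
grip_width: 0.0855
gripper_force: 0.0
```

```bash
python3 look.py w5 cup_medium; python3 -c "
from h import *
print(manip.pinch_z)
a=cv2.imread('pics/w5.png');cv2.imwrite('pics/v6.png',a[130:384,60:460])"
```

```text
6.65 [0.6514 0.1456 0.22  ] [-2.904e+00  1.195e+00 -2.000e-03] q6 2.45 F [ 0.9 -0.7  0.4] cam [0.709 0.087 0.363]
cup_medium [([395, 35, 116, 93], 0.88), ([208, 154, 102, 135], 0.78)]
0.0187
```

View pics/v6.png

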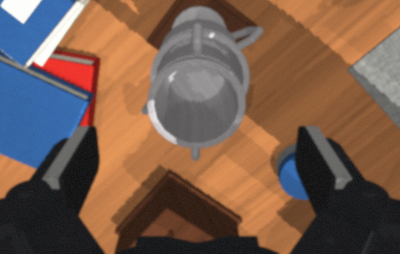

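The mouth is centred between the fingers (full about 258,230). I close in with a small correction along tool x.

Emit:
servo_tool:
  increments:
    - [1,0.07,-0.07,-0.55,0]
    - [1,0,0,-0.55,0]
    - [1,0,0,-0.5,0]
    - [1,0,0,0,0]
    - [0,0,0,0,0]
    - [-0.5,0,0,0,0]
    - [-1,0,0,0,0]
    - [-1,0,0,0,0]
  grip_force: 40

```text
time_s: 7.55
tcp_pos: [0.6553, 0.1424, 0.1571]
tcp_rot: [-2.903, 1.195, -0.006]
force: [0.6, -0.0, 6.3]
grip_width: 0.0498
gripper_force: 42.6
```

Emit:
servo_tool:
  increments:
    - [-1,0,0,0,0]
    - [-1,0,0,0,0]
    - [-1,0,0,0,0]
    - [-1,0,0,0,0]

```text
time_s: 7.95
tcp_pos: [0.6553, 0.1425, 0.1571]
tcp_rot: [-2.903, 1.195, -0.006]
force: [-0.0, -0.3, 6.7]
grip_width: 0.0499
gripper_force: 42.6
```

Emit:
servo_tool:
  increments:
    - [-1,0,0,0.2,0]
    - [-1,0,0,0.3,0]
    - [-1,0,0,0.4,0]
    - [-1,0,0,0.5,0]
    - [-1,0,0,0.5,0]
    - [-1,0,0,0.4,0]
    - [-1,0,0,0.2,0]
    - [-1,0,0,0,0]

```text
time_s: 8.75
tcp_pos: [0.6546, 0.1424, 0.2566]
tcp_rot: [-2.904, 1.196, -0.004]
force: [-0.2, -0.1, -1.7]
grip_width: 0.0499
gripper_force: 41.9
```

```bash
python3 look.py w6 cup_medium cup_large; python3 -c "
from h import *
a=get_image('side');save(a,'s6');b=cv2.imread('pics/w6.png');s=cv2.imread('pics/s6.png')
cv2.imwrite('pics/v7.png',np.hstack([cv2.resize(b,(400,300)),cv2.resize(s[120:270,150:350],(400,300),interpolation=3)]))"
```

```text
8.75 [0.6546 0.1424 0.2566] [-2.904  1.196 -0.004] q6 2.45 F [-0.2 -0.1 -1.7] cam [0.712 0.084 0.4  ]
cup_medium [([383, 46, 96, 80], 0.88), ([212, 111, 98, 70], 0.52), ([186, 342, 22, 31], 0.37)]
cup_large [([208, 135, 105, 95], 0.8)]
```

View pics/v7.png

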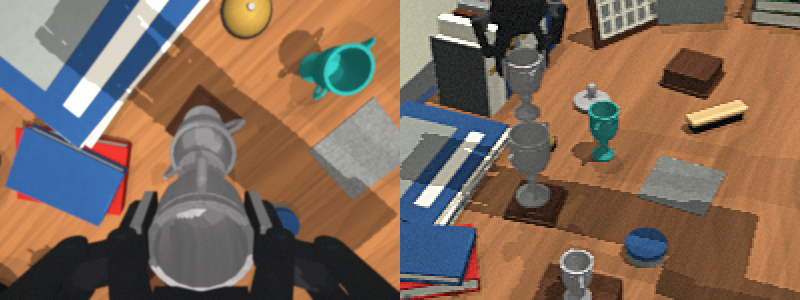

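The medium cup is held cleanly and lifted clear of the large one. I carry it to the medium plinth at (.524,-.311).

Emit:
servo_tool:
  increments:
    - [-1,-0.14,-0.5,0,0]
    - [-1,-0.266,-0.95,0,0]
    - [-1,-0.266,-0.95,0,0]
    - [-1,-0.266,-0.95,0,0]
    - [-1,-0.266,-0.95,0,0]
    - [-1,-0.266,-0.95,0,0]
    - [-1,-0.266,-0.95,0,0]
    - [-1,-0.266,-0.95,0,0]

```text
time_s: 9.75
tcp_pos: [0.5722, -0.1458, 0.2537]
tcp_rot: [2.904, -1.197, -0.002]
force: [0.2, -0.1, -1.8]
grip_width: 0.0502
gripper_force: 42.3
```

Emit:
servo_tool:
  increments:
    - [-1,-0.266,-0.95,-0.2,0]
    - [-1,-0.266,-0.95,-0.5,0]
    - [-1,-0.266,-0.95,-0.5,0]
    - [-1,-0.266,-0.95,-0.5,0]
    - [-1,-0.1,-0.45,-0.5,0]
    - [-1,0,0,0,0]
    - [-1,0,0,0,0]
    - [-1,0,0,0,0]

```text
time_s: 10.55
tcp_pos: [0.5275, -0.3134, 0.1673]
tcp_rot: [-2.905, 1.195, -0.001]
force: [0.4, 0.2, -1.2]
grip_width: 0.05
gripper_force: 42.4
```

```bash
python3 look.py w7 cup_medium plinth_medium; python3 -c "
from h import *
b=cv2.imread('pics/w7.png');a=get_image('scene');save(a,'c7');s=cv2.imread('pics/c7.png')
cv2.imwrite('pics/v8.png',np.hstack([cv2.resize(b,(400,300)),cv2.resize(s[180:330,80:280],(400,300),interpolation=3)]))"
```

```text
10.55 [ 0.5275 -0.3134  0.1673] [-2.905e+00  1.195e+00 -1.000e-03] q6 1.69 F [ 0.4  0.2 -1.2] cam [ 0.586 -0.372  0.31 ]
cup_medium [([190, 189, 136, 185], 0.86), ([1, 299, 38, 71], 0.85)]
plinth_medium [([183, 97, 150, 132], 0.68)]
```

View pics/v8.png

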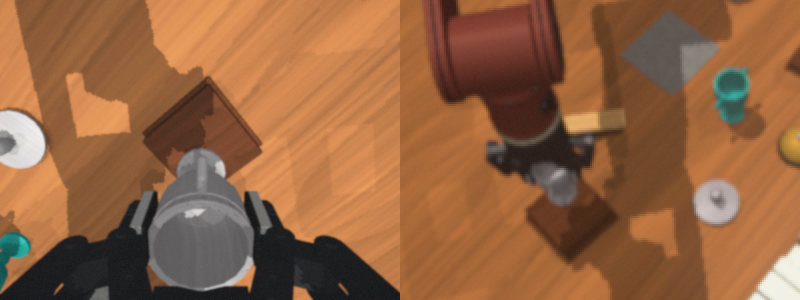

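The plinth corners around the held cup put the plinth centre within 3 mm of the cup, so I lower it.

Emit:
servo_tool:
  increments:
    - [-1,0,0,-0.4,0]
    - [-1,0,0,-0.4,0]
    - [-1,0,0,-0.35,0]
    - [-1,0,0,-0.2,0]
    - [-1,0,0,-0.07,0]
    - [-1,0,0,0,0]
    - [-1,0,0,0,0]

```text
time_s: 11.45
tcp_pos: [0.5275, -0.3141, 0.1102]
tcp_rot: [2.905, -1.196, 0.001]
force: [0.2, -1.3, -1.9]
grip_width: 0.0497
gripper_force: 42.5
```

Emit:
servo_tool:
  increments:
    - [-1,0,0,-0.05,0]
    - [-1,0,0,0,0]
    - [-1,0,0,0,0]

```text
time_s: 11.75
tcp_pos: [0.5273, -0.3138, 0.108]
tcp_rot: [2.905, -1.196, 0.001]
force: [0.4, -0.5, -1.9]
grip_width: 0.0502
gripper_force: 42.5
```

Emit:
servo_tool:
  increments:
    - [-1,0,0,-0.04,0]
    - [-1,0,0,0,0]
    - [-1,0,0,-0.03,0]
    - [-1,0,0,0,0]

```text
time_s: 12.15
tcp_pos: [0.5273, -0.3139, 0.1051]
tcp_rot: [2.905, -1.196, 0.001]
force: [-0.7, -0.1, -0.2]
grip_width: 0.0498
gripper_force: 42.7
```

Emit:
servo_tool:
  increments:
    - [-1,0,0,-0.02,0]
    - [0.3,0,0,0,0]
    - [0.6,0,0,0,0]
    - [1,0,0,0,0]
    - [1,0,0,0,0]
    - [1,0,0,0,0]
    - [1,0,0,0.2,0]
    - [1,0,0,0.5,0]

```text
time_s: 12.95
tcp_pos: [0.5259, -0.3127, 0.1306]
tcp_rot: [-2.904, 1.196, 0.006]
force: [0.5, -0.6, -0.7]
grip_width: 0.0854
gripper_force: 0.0
```

Emit:
servo_tool:
  increments:
    - [1,0,0,0.9,0]
    - [1,0,0,0.9,0]
    - [1,0,0,0.9,0]
    - [1,-0.5,0.5,0.5,0]
    - [1,-0.5,0.5,0.5,0]
    - [1,0,0,0,0]
    - [1,0,0,0,0]

```text
time_s: 13.65
tcp_pos: [0.4875, -0.2738, 0.2816]
tcp_rot: [2.904, -1.195, 0.004]
force: [1.2, 0.4, -0.3]
grip_width: 0.0856
gripper_force: 0.0
```

```bash
python3 look.py w8 cup_medium plinth_medium; python3 -c "
import cv2
b=cv2.imread('pics/w8.png');cv2.imwrite('pics/v9.png',cv2.resize(b[60:310,130:390],None,fx=2.2,fy=2.2,interpolation=3))"
```

```text
13.65 [ 0.4875 -0.2738  0.2816] [ 2.904 -1.195  0.004] q6 1.7 F [ 1.2  0.4 -0.3] cam [ 0.545 -0.332  0.425]
cup_medium [([224, 58, 70, 106], 0.79), ([1, 207, 80, 71], 0.79)]
plinth_medium [([197, 46, 119, 116], 0.65), ([88, 247, 113, 103], 0.62)]
```

View pics/v9.png

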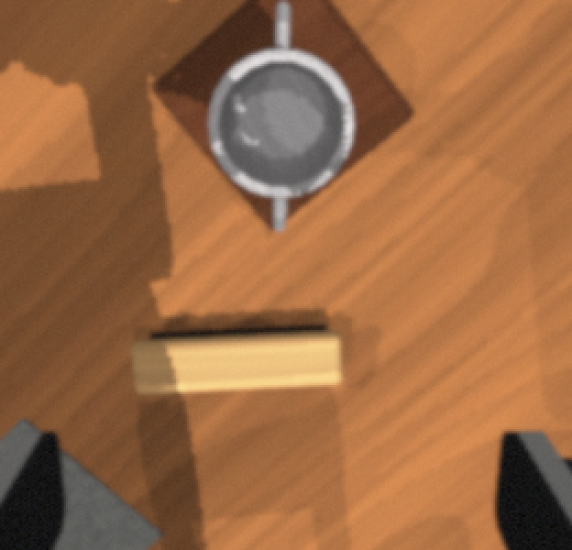

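The medium cup stands on its plinth. I check its centring by numbers and fly to the small cup.

Emit:
servo_tool:
  increments:
    - [1,-0.11,0.8,0.03,0.49]
    - [1,-0.11,0.97,0.03,0.49]
    - [1,-0.11,0.97,0.03,0.49]
    - [1,-0.11,0.97,0.03,0.49]
    - [1,-0.11,0.97,0.03,0.49]
    - [1,-0.11,0.97,0.03,0.49]
    - [1,-0.11,0.97,0.03,0.49]
    - [1,-0.11,0.97,0.03,0.49]

```text
time_s: 14.6
tcp_pos: [0.4516, 0.0311, 0.2888]
tcp_rot: [3.083, -0.605, -0.003]
force: [1.0, 0.4, 0.4]
grip_width: 0.0854
gripper_force: 0.0
```

Emit:
servo_tool:
  increments:
    - [1,-0.11,0.97,0.03,0.49]
    - [1,-0.11,0.97,0.03,0.49]
    - [1,-0.11,0.97,0.03,0.49]
    - [1,-0.11,0.97,0.03,0.49]
    - [1,-0.11,0.97,0.03,0.49]
    - [1,-0.11,0.97,0.03,0.49]
    - [1,-0.11,0.97,0.03,0.49]
    - [1,-0.11,0.6,0.03,0.49]

```text
time_s: 15.4
tcp_pos: [0.4163, 0.3278, 0.2979]
tcp_rot: [3.141, 0.01, -0.003]
force: [0.5, 0.5, 0.9]
grip_width: 0.0854
gripper_force: 0.0
```

Emit:
servo_tool:
  increments:
    - [1,0,0,0,0]
    - [1,0,0,0,0]
    - [1,0,0,0,0]

```text
time_s: 15.7
tcp_pos: [0.417, 0.3246, 0.2985]
tcp_rot: [3.14, 0.002, -0.002]
force: [-0.8, 0.6, -0.2]
grip_width: 0.0857
gripper_force: 0.0
```

```bash
python3 look.py w9 cup_small plinth_large
python3 - <<'E'
from h import *
b=load('w8');B=lambda u,v:(b,130+u/2.2,60+v/2.2)
print('med',atz(*B(282,122),.14).round(4),'pl',((atz(*B(155,87),.04)+atz(*B(413,112),.04))/2).round(4), np.linalg.norm(atz(*B(155,87),.04)-atz(*B(413,112),.04)))
b=cv2.imread('pics/w9.png');cv2.imwrite('pics/v10.png',cv2.resize(b[30:330,130:390],None,fx=2,fy=2,interpolation=3))
E
```

```text
15.7 [0.417  0.3246 0.2985] [ 3.14e+00  2.00e-03 -2.00e-03] q6 2.08 F [-0.8  0.6 -0.2] cam [0.499 0.323 0.441]
cup_small [([201, 75, 64, 55], 0.91), ([89, 109, 56, 48], 0.59)]
plinth_large [([175, 31, 113, 117], 0.8)]
med [ 0.5237 -0.312   0.14  ] pl [ 0.523  -0.3136  0.04  ] 0.12842421391901576
```

View pics/v10.png

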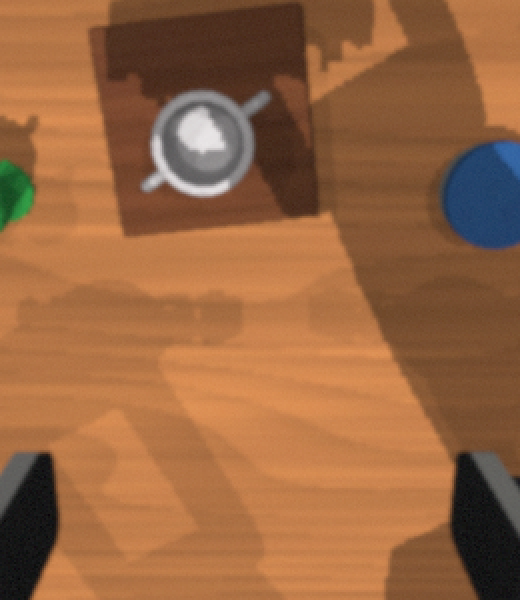

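The medium cup is about 2 mm off centre. The silver small cup's mouth is at crop (202,143) with handles (147,187)–(268,97); the green look-alike is at the left edge. The large plinth top has corners (90,28), (302,3), (318,215) and (125,237).

Run:
```python
from h import *
b=load('w9');B=lambda u,v:(b,130+u/2,30+v/2);S=calibration('scene');D=calibration('side');a=load('w3')
report('small mouth',[ray(*B(202,143)),ray(a,80+(529-396)/3.6,145+286/3.6)])
p,q=atz(*B(147,187),.127),atz(*B(268,97),.127);d=q-p
print('small',atz(*B(202,143),.135).round(4),'handles',((p+q)/2).round(4),np.degrees(np.arctan2(d[1],d[0])),np.linalg.norm(d))
q=np.array([atz(*B(*x),.06) for x in [(90,28),(302,3),(318,215),(125,237)]]);print('pL',q.mean(0).round(4),np.linalg.norm(q-np.roll(q,1,0),axis=1).round(4))
```

```text
small mouth [0.4771 0.3448 0.1341] res mm [np.float64(0.9), np.float64(0.9)]
small [0.4778 0.3453 0.135 ] handles [0.4773 0.344  0.127 ] -54.55335265693942 0.06690957779487895
pL [0.4816 0.3469 0.06  ] [0.1091 0.109  0.1084 0.1088]
```

Emit:
servo_tool:
  increments:
    - [1,0.069,0.023,0,0.995]
    - [1,0.069,0.023,0,0.995]
    - [1,0.069,0.023,0,0.995]
    - [1,0.069,0.023,0,0.995]
    - [1,0.069,0.023,0,0.995]
    - [1,0.069,0.023,0,0.995]
    - [1,0.069,0.023,0,0.995]
    - [1,0.069,0.023,0,0.995]

```text
time_s: 16.65
tcp_pos: [0.4393, 0.3321, 0.2995]
tcp_rot: [2.893, 1.225, 0.001]
force: [-0.3, -0.5, 0.1]
grip_width: 0.0853
gripper_force: 0.0
```

Emit:
servo_tool:
  increments:
    - [1,0.069,0.023,-0.23,0.995]
    - [1,0.069,0.023,-0.23,0.995]
    - [1,0.069,0.023,-0.23,0.995]
    - [1,0.069,0.023,-0.23,0.995]
    - [1,0.069,0.023,-0.23,0.995]
    - [1,0.069,0.023,-0.23,0.995]
    - [1,0.069,0.023,-0.23,0.995]
    - [1,0.069,0.023,-0.23,0.995]

```text
time_s: 17.45
tcp_pos: [0.4614, 0.3394, 0.2255]
tcp_rot: [2.192, 2.251, 0.0]
force: [-0.2, -1.3, -0.6]
grip_width: 0.0854
gripper_force: 0.0
```

Emit:
servo_tool:
  increments:
    - [1,0.069,0.023,-0.23,0.995]
    - [1,0.069,0.023,-0.23,0.995]
    - [1,0.069,0.023,-0.23,0.995]
    - [1,0.069,0.023,-0.23,0.995]
    - [1,0.069,0.023,-0.23,0.995]
    - [1,0.069,0.023,-0.23,0.995]
    - [1,0,0,0,0]
    - [1,0,0,0,0]

```text
time_s: 18.25
tcp_pos: [0.4776, 0.3451, 0.1707]
tcp_rot: [-1.442, -2.791, 0.0]
force: [0.6, 0.3, -0.8]
grip_width: 0.0857
gripper_force: 0.0
```

```bash
python3 look.py w10 cup_small; python3 -c "
import cv2
b=cv2.imread('pics/w10.png');cv2.imwrite('pics/v11.png',b[100:384,50:470])"
```

```text
18.25 [0.4776 0.3451 0.1707] [-1.442 -2.791  0.   ] q6 -0.13 F [ 0.6  0.3 -0.8] cam [0.431 0.41  0.314]
cup_small [([293, 0, 73, 46], 0.76), ([221, 158, 72, 111], 0.64)]
```

View pics/v11.png

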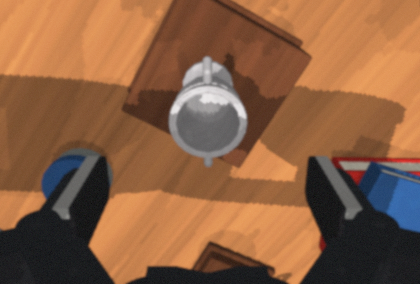

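The small cup is centred between the fingers (full 258,221) with its handles perpendicular to the closing line. I descend and grip.

Emit:
servo_tool:
  increments:
    - [1,0,0,-0.6,0]
    - [1,0,0,-0.6,0]
    - [1,0,0,-0.5,0]
    - [1,0,0,0,0]
    - [0,0,0,0,0]
    - [-0.5,0,0,0,0]
    - [-1,0,0,0,0]
    - [-1,0,0,0,0]
  grip_force: 35

```text
time_s: 19.15
tcp_pos: [0.4784, 0.3462, 0.1043]
tcp_rot: [1.436, 2.793, 0.003]
force: [-1.9, -1.7, 6.1]
grip_width: 0.0402
gripper_force: 35.9
```

Emit:
servo_tool:
  increments:
    - [-1,0,0,0,0]
    - [-1,0,0,0,0]
    - [-1,0,0,0,0]
    - [-1,0,0,0,0]

```text
time_s: 19.55
tcp_pos: [0.4784, 0.3462, 0.1043]
tcp_rot: [1.436, 2.793, 0.003]
force: [-0.7, -0.4, 5.6]
grip_width: 0.0401
gripper_force: 35.9
```

Emit:
servo_tool:
  increments:
    - [-1,0,0,0.2,0]
    - [-1,0,0,0.3,0]
    - [-1,0,0,0.5,0]
    - [-1,0,0,0.5,0]
    - [-1,0,-0.3,0.4,0]
    - [-1,-0.1,-0.6,0.1,0]
    - [-1,-0.11,-0.95,0,0]
    - [-1,-0.11,-0.95,0,0]

```text
time_s: 20.35
tcp_pos: [0.4646, 0.233, 0.1837]
tcp_rot: [1.434, 2.794, 0.001]
force: [-0.3, 0.4, -1.0]
grip_width: 0.0403
gripper_force: 35.7
```

Emit:
servo_tool:
  increments:
    - [-1,-0.11,-0.95,0,0]
    - [-1,-0.11,-0.95,0,0]
    - [-1,-0.11,-0.95,0,0]
    - [-1,-0.11,-0.95,0,0]
    - [-1,-0.11,-0.95,-0.1,0]
    - [-1,-0.1,-0.6,-0.2,0]
    - [-1,0,0,0,0]
    - [-1,0,0,0,0]

```text
time_s: 21.15
tcp_pos: [0.4388, 0.0195, 0.1711]
tcp_rot: [1.439, 2.792, 0.001]
force: [-0.7, 1.3, -0.5]
grip_width: 0.0406
gripper_force: 35.8
```

Emit:
servo_tool:
  increments:
    - [-1,0,-0.4,-0.5,0]
    - [-1,0,0,-0.6,0]
    - [-1,0,0,-0.6,0]
    - [-1,0,0,-0.6,0]
    - [-1,0,0,-0.3,0]
    - [-1,0,0,-0.25,0]
    - [-1,0,0,0,0]
    - [-1,0,0,0,0]

```text
time_s: 21.95
tcp_pos: [0.4394, 0.0039, 0.0573]
tcp_rot: [1.435, 2.793, 0.001]
force: [0.5, 0.3, -0.6]
grip_width: 0.0405
gripper_force: 35.8
```

```bash
python3 look.py w11 cup_small felt_pad
```

```text
21.95 [0.4394 0.0039 0.0573] [1.435e+00 2.793e+00 1.000e-03] q6 -0.79 F [ 0.5  0.3 -0.6] cam [0.393 0.068 0.2  ]
cup_small [([203, 189, 105, 159], 0.66)]
felt_pad [([127, 72, 259, 193], 0.67)]
```

Emit:
servo_tool:
  increments:
    - [-1,0,0,-0.12,0]
    - [-1,0,0,-0.06,0]
    - [-1,0,0,-0.02,0]
    - [-1,0,0,0,0]
    - [-1,0,0,0,0]

```text
time_s: 22.6
tcp_pos: [0.4387, 0.0037, 0.0485]
tcp_rot: [-1.437, -2.794, -0.0]
force: [-1.1, -0.3, -1.4]
grip_width: 0.0405
gripper_force: 35.8
```

Emit:
servo_tool:
  increments:
    - [-1,0,0,-0.04,0]
    - [-1,0,0,0,0]
    - [-1,0,0,-0.02,0]
    - [-1,0,0,0,0]
    - [-1,0,0,0,0]

```text
time_s: 23.1
tcp_pos: [0.4391, 0.0035, 0.0473]
tcp_rot: [1.436, 2.794, -0.0]
force: [-3.9, -0.4, 10.7]
grip_width: 0.0402
gripper_force: 37.2
```

Emit:
servo_tool:
  increments:
    - [0,0,0,0,0]
    - [0.6,0,0,0,0]
    - [1,0,0,0,0]
    - [1,0,0,0,0]
    - [1,0,0,0,0]
    - [1,0,0,0.3,0]
    - [1,0,0,0.6,0]
    - [1,0,0,0.9,0]

```text
time_s: 23.9
tcp_pos: [0.437, 0.004, 0.1179]
tcp_rot: [-1.435, -2.79, 0.002]
force: [1.5, 0.5, -0.2]
grip_width: 0.0859
gripper_force: 0.0
```

Emit:
servo_tool:
  increments:
    - [1,0,0,1,0]
    - [1,0,0,1,0]
    - [1,0.6,0.35,0.8,-0.76]
    - [1,0.6,0.35,0.8,-0.76]
    - [1,0.6,0.35,0.8,-0.76]
    - [1,0.6,0.35,0.6,-0.76]
    - [1,0.6,0.35,0,-0.76]
    - [1,0.6,0.35,0,-0.76]

```text
time_s: 24.7
tcp_pos: [0.584, 0.0884, 0.3206]
tcp_rot: [2.033, 2.392, 0.003]
force: [-0.2, -0.3, -0.1]
grip_width: 0.0852
gripper_force: 0.0
```

Emit:
servo_tool:
  increments:
    - [1,0.6,0.35,0,-0.76]
    - [1,0.6,0.35,0,-0.76]
    - [1,0.43,0.24,0,-0.76]
    - [1,0,0,0,-0.76]
    - [1,0,0,0,0]
    - [1,0,0,0,0]
    - [1,0,0,0,0]

```text
time_s: 25.4
tcp_pos: [0.6476, 0.1251, 0.3187]
tcp_rot: [2.369, 2.063, 0.001]
force: [0.2, -0.1, -0.4]
grip_width: 0.0852
gripper_force: 0.0
```

```bash
python3 look.py w12 cup_large plinth_small; python3 -c "
import cv2
b=cv2.imread('pics/w12.png');cv2.imwrite('pics/v12.png',cv2.resize(b[30:330,100:420],None,fx=1.8,fy=1.8,interpolation=3))"
```

```text
25.4 [0.6476 0.1251 0.3187] [2.369e+00 2.063e+00 1.000e-03] q6 0.21 F [ 0.2 -0.1 -0.4] cam [0.659 0.204 0.462]
cup_large [([218, 85, 74, 112], 0.55)]
plinth_small [([210, 86, 74, 46], 0.97)]
```

View pics/v12.png

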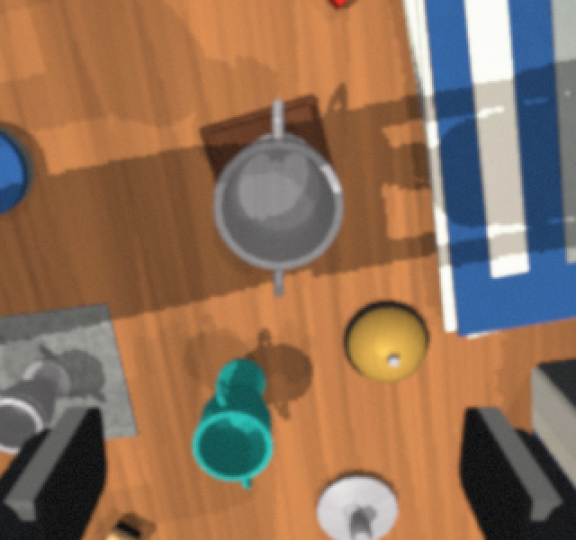

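Run:
```python
from h import *
b=load('w12');B=lambda u,v:(b,100+u/1.8,30+v/1.8);a=load('w3');w4=load('w4')
print('mouth',atz(*B(279,204),.15).round(4))
p,q=atz(*B(278,295),.142),atz(*B(278,102),.142);d=q-p;print('handles',((p+q)/2).round(4),np.degrees(np.arctan2(d[1],d[0])).round(1),np.linalg.norm(d).round(4))
S=calibration('scene');D=calibration('side')
report('rim',[ray(*B(279,204)),ray(D,180+77/2.2,130+135/2.2),ray(S,120+383/2.2,90+212/2.2)])
# small plinth: corners seen in w12 top-left, top-right (z .02), side normal inward
p,q=atz(*B(203,132),.02),atz(*B(316,98),.02);e=q-p;L=np.linalg.norm(e);print('edge',p.round(4),q.round(4),L.round(4))
e/=L;n=np.array([e[1],-e[0],0]);print('centre',((p+q)/2+n*.038).round(4),((p+q)/2-n*.038).round(4))
# small mouth as it stands on the pad
print('small on pad mouth',atz(*B(18,425),.078).round(4))
s=manip.get_state()['tcp_rot'];r=cv2.Rodrigues(np.array(s))[0];print('tool y',np.degrees(np.arctan2(r[1,1],r[0,1])).round(1))
```

```text
mouth [0.6499 0.1464 0.15  ]
handles [0.6492 0.1453 0.142 ] 82.0 0.101
rim [0.6454 0.1499 0.1387] res mm [np.float64(6.9), np.float64(4.7), np.float64(4.8)]
edge [0.6007 0.1796 0.02  ] [0.6811 0.1912 0.02  ] 0.0812
centre [0.6464 0.1478 0.02  ] [0.6355 0.223  0.02  ]
small on pad mouth [0.4436 0.003  0.078 ]
tool y -7.9
```

The large cup's mouth is at (.6495,.146) and its handles are aligned (82.0°, tool y −7.9°). I descend.

Emit:
servo_tool:
  increments:
    - [1,0.02,0.26,-0.7,0]
    - [1,0.03,0.26,-0.95,0]
    - [1,0,0,-0.95,0]
    - [1,0,0,-0.95,0]
    - [1,0,0,-0.3,0]
    - [1,0,0,0,0]
    - [1,0,0,0,0]

```text
time_s: 26.25
tcp_pos: [0.651, 0.1461, 0.1662]
tcp_rot: [2.369, 2.061, 0.003]
force: [0.1, -0.2, -0.1]
grip_width: 0.0852
gripper_force: 0.0
```

```bash
python3 look.py w13 cup_large; python3 -c "
import cv2
b=cv2.imread('pics/w13.png');cv2.imwrite('pics/v13.png',b[100:384,50:470])"
```

```text
26.25 [0.651  0.1461 0.1662] [2.369 2.061 0.003] q6 0.24 F [ 0.1 -0.2 -0.1] cam [0.662 0.225 0.309]
cup_large [([189, 135, 124, 180], 0.84)]
```

View pics/v13.png

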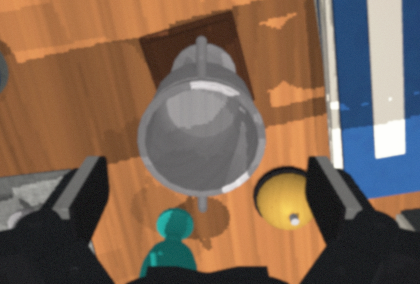

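The mouth centre is crop x≈202 against finger centre 207, so I shift −2.5 mm in x, then descend and grip.

Emit:
servo_tool:
  increments:
    - [1,-0.065,0,-0.4,0]
    - [1,0,0,-0.5,0]
    - [1,0,0,-0.4,0]
    - [1,0,0,-0.15,0]
    - [0.5,0,0,0,0]
    - [0,0,0,0,0]
    - [-1,0,0,0,0]
    - [-1,0,0,0,0]
  grip_force: 55

```text
time_s: 27.15
tcp_pos: [0.6475, 0.1462, 0.1065]
tcp_rot: [2.37, 2.062, 0.001]
force: [-0.6, 0.3, -2.0]
grip_width: 0.0616
gripper_force: 61.3
```

Emit:
servo_tool:
  increments:
    - [-1,0,0,0,0]
    - [-1,0,0,0,0]
    - [-1,0,0,0,0]
    - [-1,0,0,0,0]

```text
time_s: 27.55
tcp_pos: [0.6475, 0.1462, 0.1065]
tcp_rot: [2.37, 2.062, 0.001]
force: [0.0, 0.5, 0.1]
grip_width: 0.0621
gripper_force: 61.3
```

Emit:
servo_tool:
  increments:
    - [-1,0,0,0.15,0]
    - [-1,0,0,0.3,0]
    - [-1,0,0,0.5,0]
    - [-1,0,0,0.6,0]
    - [-1,0,0,0.6,0]
    - [-1,-0.2,0.25,0.35,0]
    - [-1,-0.5,0.6,0.1,0]
    - [-1,-0.59,0.71,0,0]

```text
time_s: 28.35
tcp_pos: [0.5956, 0.209, 0.2117]
tcp_rot: [2.372, 2.059, 0.003]
force: [0.3, 0.6, -3.1]
grip_width: 0.0619
gripper_force: 61.3
```

Emit:
servo_tool:
  increments:
    - [-1,-0.59,0.71,0,0]
    - [-1,-0.59,0.71,0,0]
    - [-1,-0.59,0.71,0,0]
    - [-1,-0.59,0.71,0,0]
    - [-1,-0.35,0.45,0,0]
    - [-1,-0.1,0.15,0,0]
    - [-1,0,0,0,0]
    - [-1,0,0,0,0]

```text
time_s: 29.15
tcp_pos: [0.4835, 0.3457, 0.2102]
tcp_rot: [2.37, 2.062, -0.0]
force: [0.9, 0.4, -3.0]
grip_width: 0.0617
gripper_force: 61.4
```

```bash
python3 look.py w14 cup_large plinth_large; python3 -c "
from h import *
c=load('w14')
b=cv2.imread('pics/w14.png');cv2.imwrite('pics/v14.png',b[:384,50:470])"
```

```text
29.15 [0.4835 0.3457 0.2102] [ 2.37   2.062 -0.   ] q6 0.63 F [ 0.9  0.4 -3. ] cam [0.495 0.424 0.353]
cup_large [([162, 160, 189, 215], 0.8), ([174, 82, 151, 134], 0.59)]
plinth_large [([176, 84, 148, 131], 0.91)]
```

View pics/v14.png

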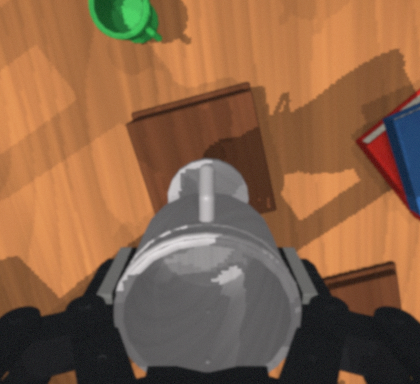

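The held large cup is over its plinth, with top corners at crop (129,123), (251,92) and (274,210). I check the centre numerically.

Run:
```python
from h import *
c=load('w14');z=.06
q=[atz(c,50+u,v,z) for u,v in [(129,123),(251,92),(274,210)]]
print('plinth',((q[0]+q[2])/2).round(4),np.linalg.norm(q[0]-q[1]).round(4),np.linalg.norm(q[1]-q[2]).round(4))
print('foot far edge', atz(c,50+208,159,.125).round(4),'foot L/R',atz(c,50+168,190,.125).round(4),atz(c,50+248,190,.125).round(4))
print('mouth',atz(c,50+208,303,.21-.0865+.13).round(4))
```

```text
plinth [0.4827 0.3484 0.06  ] 0.105 0.1071
foot far edge [0.4888 0.3714 0.125 ] foot L/R [0.458  0.3533 0.125 ] [0.5134 0.3455 0.125 ]
mouth [0.4854 0.3512 0.2535]
```

Emit:
servo_tool:
  increments:
    - [-1,-0.06,0,-0.3,0]
    - [-1,0,0,-0.4,0]
    - [-1,0,0,-0.35,0]
    - [-1,0,0,-0.2,0]
    - [-1,0,0,-0.1,0]
    - [-1,0,0,0,0]
    - [-1,0,0,0,0]

```text
time_s: 30.0
tcp_pos: [0.4812, 0.3463, 0.1565]
tcp_rot: [2.37, 2.062, 0.001]
force: [-1.0, -0.2, -3.3]
grip_width: 0.0616
gripper_force: 61.3
```

Emit:
servo_tool:
  increments:
    - [-1,0,0,-0.05,0]
    - [-1,0,0,-0.03,0]
    - [-1,0,0,-0.03,0]
    - [-1,0,0,0,0]
    - [-1,0,0,0,0]

```text
time_s: 30.5
tcp_pos: [0.4809, 0.3461, 0.1517]
tcp_rot: [2.37, 2.062, 0.0]
force: [0.1, -0.5, -2.8]
grip_width: 0.0622
gripper_force: 61.3
```

Emit:
servo_tool:
  increments:
    - [-1,0,0,-0.05,0]
    - [-1,0,0,-0.03,0]
    - [-1,0,0,-0.02,0]
    - [-1,0,0,0,0]
    - [-1,0,0,0,0]

```text
time_s: 31.0
tcp_pos: [0.4808, 0.3461, 0.1477]
tcp_rot: [2.37, 2.062, -0.0]
force: [0.1, 0.0, -3.1]
grip_width: 0.0618
gripper_force: 61.3
```

Emit:
servo_tool:
  increments:
    - [-1,0,0,-0.02,0]
    - [-1,0,0,-0.02,0]
    - [-1,0,0,0,0]
    - [-1,0,0,0,0]

```text
time_s: 31.4
tcp_pos: [0.481, 0.3462, 0.1465]
tcp_rot: [2.37, 2.062, 0.001]
force: [-0.6, -0.3, 0.8]
grip_width: 0.0619
gripper_force: 61.3
```

Emit:
servo_tool:
  increments:
    - [0.2,0,0,0,0]
    - [0.6,0,0,0,0]
    - [1,0,0,0,0]
    - [1,0,0,0,0]
    - [1,0,0,0,0]
    - [1,0,0,0.2,0]
    - [1,0,0,0.5,0]
    - [1,0,0,0.9,0]

```text
time_s: 32.2
tcp_pos: [0.4792, 0.3452, 0.2083]
tcp_rot: [-2.369, -2.061, 0.009]
force: [-0.0, 0.5, 0.6]
grip_width: 0.0856
gripper_force: 0.0
```

Emit:
servo_tool:
  increments:
    - [1,0,0,1,0]
    - [1,0,0,1,0]
    - [1,0,-0.5,0.9,0]
    - [1,0,-0.5,0,0]
    - [1,0,-0.5,0,0]
    - [1,0,0,0,0]
    - [1,0,0,0,0]
    - [1,0,0,0,0]

```text
time_s: 33.0
tcp_pos: [0.4807, 0.2867, 0.3261]
tcp_rot: [-2.37, -2.062, -0.0]
force: [0.4, 0.7, 1.2]
grip_width: 0.0856
gripper_force: 0.0
```

```bash
python3 look.py w15 cup_large plinth_large
python3 - <<'E'
from h import *
c=load('w15');g=cv2.imread('pics/w15.png')
# find rim circle near predicted mouth
u,v=proj(c,(.482,.347,.19));print('pred',u,v)
gr=cv2.medianBlur(cv2.cvtColor(g,cv2.COLOR_BGR2GRAY),3)
r=.032*c['fx']/((c['xyz'][2]-.19)/.97)
h=cv2.HoughCircles(gr,cv2.HOUGH_GRADIENT,1,10,param1=80,param2=15,minRadius=int(r*.8),maxRadius=int(r*1.2))
for x,y,R_ in (h[0][:6] if h is not None else []):
    print(x,y,R_,r,atz(c,x,y,.19).round(4))
E
```

```text
33.0 [0.4807 0.2867 0.3261] [-2.37  -2.062 -0.   ] q6 0.54 F [0.4 0.7 1.2] cam [0.493 0.365 0.469]
cup_large [([206, 34, 84, 133], 0.79)]
plinth_large [([188, 33, 116, 118], 0.66)]
pred 246.6681025750197 102.57677527017565
246.5 103.5 37.1 38.20891876525384 [0.4818 0.3463 0.19  ]
253.5 94.5 32.1 38.20891876525384 [0.4882 0.3523 0.19  ]
241.5 113.5 31.1 38.20891876525384 [0.4767 0.3392 0.19  ]
256.5 108.5 32.2 38.20891876525384 [0.489  0.3414 0.19  ]
```

The large cup stands at (.482,.346), under 2 mm off its plinth's centre. Back to the small cup on the pad.

Emit:
servo_tool:
  increments:
    - [1,-0.13,-0.88,-0.3,0.946]
    - [1,-0.13,-0.88,-0.3,0.946]
    - [1,-0.13,-0.88,-0.3,0.946]
    - [1,-0.13,-0.88,-0.3,0.946]
    - [1,-0.13,-0.88,-0.3,0.946]
    - [1,-0.13,-0.88,-0.3,0.946]
    - [1,-0.13,-0.88,-0.3,0.946]
    - [1,-0.13,-0.88,-0.3,0.946]

```text
time_s: 33.95
tcp_pos: [0.439, 0.0036, 0.2297]
tcp_rot: [1.434, 2.795, 0.0]
force: [0.1, 0.4, -0.3]
grip_width: 0.085
gripper_force: 0.0
```

Emit:
servo_tool:
  increments:
    - [1,0,0,0,0]
    - [1,0,0,0,0]
    - [1,0,0,0,0]

```text
time_s: 34.25
tcp_pos: [0.4397, 0.0053, 0.2306]
tcp_rot: [1.441, 2.791, 0.001]
force: [0.4, 0.3, -0.6]
grip_width: 0.0854
gripper_force: 0.0
```

```bash
cat > rim.py <<'E'
from h import *; import sys
n=sys.argv[1];x,y,z,rad=map(float,sys.argv[2:6])
c=load(n);g=cv2.imread(f'pics/{n}.png')
u,v=proj(c,(x,y,z)); d=(R(c).T@(np.array([x,y,z])-c['xyz']))[2]; r=rad*c['fx']/d
print('pred',round(u),round(v),round(r,1))
gr=cv2.medianBlur(cv2.cvtColor(g,cv2.COLOR_BGR2GRAY),3)
h=cv2.HoughCircles(gr,cv2.HOUGH_GRADIENT,1,6,param1=80,param2=13,minRadius=int(r*.85),maxRadius=int(r*1.15))
for a,b,q in ([] if h is None else [k for k in h[0] if np.hypot(k[0]-u,k[1]-v)<30][:4]): print(a,b,q,atz(c,a,b,z).round(4))
E
python3 look.py w16 cup_small felt_pad; python3 rim.py w16 .44 .0035 .078 .021
```

```text
34.25 [0.4397 0.0053 0.2306] [1.441e+00 2.791e+00 1.000e-03] q6 -0.79 F [ 0.4  0.3 -0.6] cam [0.393 0.07  0.374]
cup_small [([231, 132, 45, 74], 0.83), ([428, 101, 84, 105], 0.42)]
felt_pad [([182, 78, 147, 148], 0.73), ([141, 329, 75, 55], 0.23)]
pred 256 172 23.6
254.5 171.5 24.1 [0.4386 0.003  0.078 ]
```

The small cup's rim measures (.439,.003), as expected. I descend and grip.

Emit:
servo_tool:
  increments:
    - [1,-0.02,-0.04,-0.7,0]
    - [1,0,0,-0.95,0]
    - [1,0,0,-0.95,0]
    - [1,0,0,-0.8,0]
    - [1,0,0,-0.6,0]
    - [1,0,0,-0.4,0]
    - [1,0,0,-0.12,0]
    - [1,0,0,0,0]

```text
time_s: 35.2
tcp_pos: [0.4382, 0.0035, 0.049]
tcp_rot: [-1.439, -2.791, 0.0]
force: [0.5, 0.2, -0.5]
grip_width: 0.0855
gripper_force: 0.0
```

Emit:
servo_tool:
  increments:
    - [1,0,0,0,0]
    - [0,0,0,0,0]
    - [-0.5,0,0,0,0]
    - [-1,0,0,0,0]
    - [-1,0,0,0,0]
    - [-1,0,0,0,0]
    - [-1,0,0,0,0]
    - [-1,0,0,0,0]
  grip_force: 35

```text
time_s: 36.0
tcp_pos: [0.439, 0.0028, 0.05]
tcp_rot: [1.441, 2.791, 0.0]
force: [-0.6, 0.1, 5.0]
grip_width: 0.0401
gripper_force: 35.7
```

Emit:
servo_tool:
  increments:
    - [-1,0,0,0.3,0]
    - [-1,0,0,0.5,0]
    - [-1,0,0,0.8,0]
    - [-1,0.3,0.13,0.8,0]
    - [-1,0.8,0.34,0.8,0]
    - [-1,0.95,0.4,0,0]
    - [-1,0.95,0.4,0,0]
    - [-1,0.95,0.4,0,0]

```text
time_s: 36.8
tcp_pos: [0.5979, 0.0704, 0.1782]
tcp_rot: [1.441, 2.791, 0.001]
force: [-0.7, -0.8, -0.9]
grip_width: 0.0404
gripper_force: 35.9
```

Emit:
servo_tool:
  increments:
    - [-1,0.95,0.4,0,0]
    - [-1,0.6,0.25,0,0]
    - [-1,0.3,0.1,0,0]
    - [-1,0,0,0,0]
    - [-1,0,0,0,0]
    - [-1,0,0,0,0]

```text
time_s: 37.4
tcp_pos: [0.6696, 0.0994, 0.1774]
tcp_rot: [-1.441, -2.791, 0.001]
force: [0.3, 0.4, -0.9]
grip_width: 0.0398
gripper_force: 36.0
```

```bash
python3 look.py w17 cup_small plinth_small
python3 - <<'E'
from h import *
from scipy.optimize import minimize
c=load('w17');g=cv2.imread('pics/w17.png');hsv=cv2.cvtColor(g,cv2.COLOR_BGR2HSV)
print([tuple(round(t) for t in proj(c,p)) for p in [(.646,.148,.02),(.69,.148,.02),(.646,.19,.02)]])
gr=cv2.GaussianBlur(cv2.cvtColor(g,cv2.COLOR_BGR2GRAY),(3,3),0)
gx=cv2.Sobel(gr,cv2.CV_32F,1,0);gy=cv2.Sobel(gr,cv2.CV_32F,0,1);m=cv2.GaussianBlur(np.minimum(np.hypot(gx,gy),150),(3,3),0)
def sq(x,y,a,s,z):
    co=np.array([[1,1],[1,-1],[-1,-1],[-1,1]])*s/2;r=np.array([[np.cos(a),-np.sin(a)],[np.sin(a),np.cos(a)]]);k=co@r.T+[x,y]
    t=np.linspace(0,1,40)[:,None];e=np.vstack([k[i]*(1-t)+k[(i+1)%4]*t for i in range(4)])
    q=(np.c_[e,np.full(len(e),z)]-c['xyz'])@R(c);return q[:,0]/q[:,2]*c['fx']+c['cx'],q[:,1]/q[:,2]*c['fy']+c['cy']
def sc(p,s=.076,z=.02):
    u,v=sq(*p,s,z);return cv2.remap(m,u.astype(np.float32)[None],v.astype(np.float32)[None],cv2.INTER_LINEAR)[0].mean()
best=sorted(((sc((x,y,a))+.5*sc((x,y,a),.086,.003),x,y,a) for x in np.arange(.63,.666,.0015) for y in np.arange(.13,.167,.0015) for a in np.radians(np.arange(-40,45,3))),reverse=True)[:6]
for b in best: print(np.round(b,4),np.degrees(b[3]).round())
E
```

```text
37.4 [0.6696 0.0994 0.1774] [-1.441e+00 -2.791e+00  1.000e-03] q6 -0.59 F [ 0.3  0.4 -0.9] cam [0.623 0.164 0.32 ]
cup_small [([204, 188, 104, 153], 0.64)]
plinth_small [([201, 41, 133, 130], 0.58), ([2, 40, 74, 156], 0.51)]
[(268, 108), (308, 138), (298, 66)]
[97.8068  0.6465  0.145   0.1396] 8.0
[96.7752  0.645   0.145   0.1396] 8.0
[91.422   0.6465  0.1465  0.1396] 8.0
[91.1315  0.645   0.1465  0.1396] 8.0
[89.445   0.645   0.1495  0.1396] 8.0
[88.8081  0.6465  0.1435  0.1396] 8.0
```

The gradient fit of the plinth gives (.646,.145), in agreement with the network's box. I place the small cup.

Emit:
servo_tool:
  increments:
    - [-1,-0.2,0.39,0,0]
    - [-1,-0.2,0.39,0,0]
    - [-1,-0.19,0.385,-0.3,0]
    - [-1,0,0,-0.6,0]
    - [-1,0,0,-0.7,0]
    - [-1,0,0,-0.5,0]
    - [-1,0,0,-0.3,0]
    - [-1,0,0,0,0]

```text
time_s: 38.35
tcp_pos: [0.6444, 0.1472, 0.0784]
tcp_rot: [-1.438, -2.789, 0.004]
force: [-0.1, 0.3, -0.8]
grip_width: 0.0403
gripper_force: 35.9
```

Emit:
servo_tool:
  increments:
    - [-1,0,0,-0.1,0]
    - [-1,0,0,-0.05,0]
    - [-1,0,0,0,0]
    - [-1,0,0,0,0]

```text
time_s: 38.75
tcp_pos: [0.6474, 0.1463, 0.0762]
tcp_rot: [1.441, 2.79, 0.001]
force: [-0.2, 0.6, -1.1]
grip_width: 0.0401
gripper_force: 35.9
```

Emit:
servo_tool:
  increments:
    - [-1,0,0,-0.1,0]
    - [-1,0,0,-0.05,0]
    - [-1,0,0,0,0]
    - [-1,0,0,0,0]

```text
time_s: 39.15
tcp_pos: [0.6467, 0.1463, 0.0691]
tcp_rot: [-1.441, -2.791, 0.0]
force: [-0.2, -0.9, -0.1]
grip_width: 0.0405
gripper_force: 35.9
```

Emit:
servo_tool:
  increments:
    - [-1,0,0,-0.03,0]
    - [-1,0,0,0,0]
    - [-1,0,0,0,0]

```text
time_s: 39.45
tcp_pos: [0.6469, 0.1463, 0.0681]
tcp_rot: [-1.441, -2.792, 0.0]
force: [-0.2, 0.3, -1.4]
grip_width: 0.0401
gripper_force: 35.9
```

Emit:
servo_tool:
  increments:
    - [-1,0,0,-0.03,0]
    - [-1,0,0,0,0]
    - [-1,0,0,0,0]

```text
time_s: 39.75
tcp_pos: [0.6471, 0.1464, 0.0671]
tcp_rot: [1.441, 2.791, 0.0]
force: [-0.1, -0.5, 0.7]
grip_width: 0.0404
gripper_force: 36.1
```

Emit:
servo_tool:
  increments:
    - [0,0,0,0,0]
    - [0.6,0,0,0,0]
    - [1,0,0,0,0]
    - [1,0,0,0,0]
    - [1,0,0,0,0]
    - [1,0,0,0.3,0]
    - [1,0,0,0.6,0]
    - [1,0,0,0.9,0]

```text
time_s: 40.55
tcp_pos: [0.6452, 0.1462, 0.1379]
tcp_rot: [-1.439, -2.788, 0.004]
force: [0.5, 1.2, 0.3]
grip_width: 0.0853
gripper_force: 0.0
```

Emit:
servo_tool:
  increments:
    - [1,0,0,1,0]
    - [1,0,0,1,0]
    - [1,0,-0.4,0.9,0]
    - [1,0,-0.4,0,0]
    - [1,0,0,0,0]
    - [1,0,0,0,0]
    - [1,0,0,0,0]

```text
time_s: 41.25
tcp_pos: [0.6459, 0.1148, 0.253]
tcp_rot: [-1.439, -2.789, 0.002]
force: [-0.4, 0.0, -0.1]
grip_width: 0.0856
gripper_force: 0.0
```

```bash
python3 look.py w18 cup_small plinth_small; python3 rim.py w18 .646 .146 .095 .021
```

```text
41.25 [0.6459 0.1148 0.253 ] [-1.439e+00 -2.789e+00  2.000e-03] q6 -0.56 F [-0.4  0.  -0.1] cam [0.6   0.179 0.396]
cup_small [([253, 98, 49, 82], 0.97), ([224, 73, 101, 105], 0.52)]
plinth_small [([224, 72, 102, 107], 0.89)]
pred 278 141 23.8
278.5 140.5 25.2 [0.6459 0.1465 0.095 ]
280.5 130.5 20.7 [0.6421 0.1546 0.095 ]
274.5 135.5 26.4 [0.6404 0.148  0.095 ]
```

Emit:
servo_tool:
  increments:
    - [1,0.1,-0.9,0,0]
    - [1,0.12,-0.95,0,0]
    - [1,0.12,-0.95,0,0]
    - [1,0.12,-0.95,0,0]
    - [1,0.12,-0.95,0,0]
    - [1,0.12,-0.95,0,0]
    - [1,0.05,-0.9,0,0]
    - [1,0,0,0,0]

```text
time_s: 42.2
tcp_pos: [0.6764, -0.1523, 0.2537]
tcp_rot: [-1.447, -2.788, 0.003]
force: [-0.5, 1.0, 0.1]
grip_width: 0.0856
gripper_force: 0.0
```

Emit:
servo_tool:
  increments:
    - [1,0,0,0,0]
    - [1,0,0,0,0]
    - [1,0,0,0,0]

```text
time_s: 42.5
tcp_pos: [0.6769, -0.1461, 0.2548]
tcp_rot: [-1.438, -2.793, -0.0]
force: [0.1, 0.6, -1.0]
grip_width: 0.0858
gripper_force: 0.0
```

```bash
python3 look.py w19 lid; python3 rim.py w19 .675 -.152 .011 .035;python3 rim.py w19 .675 -.152 .034 .009
```

```text
42.5 [ 0.6769 -0.1461  0.2548] [-1.438 -2.793 -0.   ] q6 -0.95 F [ 0.1  0.6 -1. ] cam [ 0.631 -0.082  0.398]
lid [([218, 124, 64, 60], 0.72)]
pred 253 153 30.6
251.5 154.5 29.9 [ 0.6751 -0.1545  0.011 ]
pred 252 157 8.3
250.5 159.5 8.4 [ 0.6748 -0.1553  0.034 ]
```

The small cup is centred (.646,.1465). The lid's flange and finial agree on (.675,-.155). I descend halfway and re-check.

Emit:
servo_tool:
  increments:
    - [1,-0.02,-0.11,-0.6,0]
    - [1,-0.03,-0.11,-0.9,0]
    - [1,0,0,-0.9,0]
    - [1,0,0,-0.8,0]
    - [1,0,0,-0.4,0]
    - [1,0,0,0,0]
    - [1,0,0,0,0]
    - [1,0,0,0,0]

```text
time_s: 43.4
tcp_pos: [0.6766, -0.1569, 0.1138]
tcp_rot: [1.439, 2.788, 0.001]
force: [-0.1, 0.0, 0.7]
grip_width: 0.0851
gripper_force: 0.0
```

```bash
python3 look.py w20 lid; python3 rim.py w20 .675 -.155 .011 .035;python3 rim.py w20 .675 -.155 .034 .009
```

```text
43.4 [ 0.6766 -0.1569  0.1138] [1.439e+00 2.788e+00 1.000e-03] q6 -0.96 F [-0.1  0.   0.7] cam [ 0.63  -0.092  0.256]
lid [([208, 136, 93, 89], 0.95)]
pred 257 184 46.7
255.5 182.5 44.6 [ 0.6737 -0.1547  0.011 ]
256.5 188.5 50.2 [ 0.677  -0.1581  0.011 ]
262.5 183.5 41.3 [ 0.6784 -0.1523  0.011 ]
254.5 174.5 52.4 [ 0.6695 -0.15    0.011 ]
pred 257 194 13.1
254.5 180.5 14.4 [ 0.6682 -0.1481  0.034 ]
255.5 191.5 13.2 [ 0.6733 -0.1541  0.034 ]
```

Emit:
servo_tool:
  increments:
    - [1,-0.06,0.05,-0.5,0]
    - [1,0,0,-0.7,0]
    - [1,0,0,-0.5,0]
    - [1,0,0,-0.4,0]
    - [1,0,0,-0.15,0]
    - [1,0,0,0,0]
    - [0.3,0,0,0,0]
    - [-0.2,0,0,0,0]
  grip_force: 30

```text
time_s: 44.3
tcp_pos: [0.6736, -0.1549, 0.0226]
tcp_rot: [1.44, 2.789, 0.001]
force: [0.2, -1.0, -0.6]
grip_width: 0.0589
gripper_force: 0.0
```

Emit:
servo_tool:
  increments:
    - [-0.4,0,0,0,0]
    - [-0.6,0,0,0,0]
    - [-1,0,0,0,0]
    - [-1,0,0,0,0]
    - [-1,0,0,0,0]
    - [-1,0,0,0,0]
    - [-1,0,0,0,0]

```text
time_s: 45.0
tcp_pos: [0.6728, -0.1545, 0.0213]
tcp_rot: [1.441, 2.791, 0.0]
force: [0.7, 1.1, 3.5]
grip_width: 0.0166
gripper_force: 29.3
```

Emit:
servo_tool:
  increments:
    - [-1,0,0,0.2,0]
    - [-1,0,0,0.5,0]
    - [-1,0,0,0.9,0]
    - [-1,0,0,0.95,0]
    - [-1,0,0,0.95,0]
    - [-1,0,0,0.95,0]
    - [-1,0,0,0.95,0]
    - [-1,0,0.2,0.6,0]

```text
time_s: 45.8
tcp_pos: [0.6728, -0.1476, 0.2647]
tcp_rot: [1.441, 2.788, -0.0]
force: [0.6, 0.3, -0.8]
grip_width: 0.0168
gripper_force: 29.4
```

Emit:
servo_tool:
  increments:
    - [-1,-0.2,0.5,0.1,0]
    - [-1,-0.37,0.95,0,0]
    - [-1,-0.37,0.95,0,0]
    - [-1,-0.37,0.95,0,0]
    - [-1,-0.37,0.95,0,0]
    - [-1,-0.37,0.95,0,0]
    - [-1,-0.37,0.95,0,0]
    - [-1,-0.37,0.95,0,0]

```text
time_s: 46.6
tcp_pos: [0.5595, 0.1407, 0.2647]
tcp_rot: [-1.441, -2.791, 0.001]
force: [1.5, 0.3, -1.1]
grip_width: 0.017
gripper_force: 29.4
```

Emit:
servo_tool:
  increments:
    - [-1,-0.37,0.95,0,0]
    - [-1,-0.37,0.95,0,0]
    - [-1,-0.37,0.95,0,0]
    - [-1,-0.25,0.6,0,0]
    - [-1,-0.1,0.3,0,0]
    - [-1,0,0,0,0]
    - [-1,0,0,0,0]
    - [-1,0,0,0,0]

```text
time_s: 47.4
tcp_pos: [0.5031, 0.2881, 0.2648]
tcp_rot: [1.443, 2.79, -0.001]
force: [1.2, -0.1, -1.6]
grip_width: 0.0166
gripper_force: 29.4
```

```bash
python3 look.py w21 lid cup_large; python3 -c "
from h import *
s=manip.get_state();t=s['tcp_pos'];print(s['moment'])"; python3 rim.py w21 .482 .346 .2535 .035
```

```text
47.4 [0.5031 0.2881 0.2648] [ 1.443e+00  2.790e+00 -1.000e-03] q6 -0.23 F [ 1.2 -0.1 -1.6] cam [0.457 0.353 0.408]
lid [([187, 179, 142, 129], 0.75)]
cup_large [([229, 46, 111, 121], 0.84), ([39, 236, 120, 94], 0.72)]
[-0.02196982  0.04031732  0.01285388]
pred 294 123 78.8
278.5 131.5 77.2 [0.4785 0.3391 0.2535]
285.5 95.5 68.0 [0.4717 0.3533 0.2535]
302.5 120.5 68.1 [0.4843 0.3491 0.2535]
290.5 135.5 73.9 [0.4839 0.3407 0.2535]
```

```bash
python3 rim.py w21 .482 .346 .19 .032; echo lid; python3 rim.py w21 .5031 .2881 .2545 .035
```

```text
pred 284 110 51.6
282.5 110.5 52.7 [0.4816 0.3453 0.19  ]
291.5 109.5 54.0 [0.4858 0.3491 0.19  ]
282.5 104.5 50.7 [0.4795 0.3483 0.19  ]
293.5 115.5 50.5 [0.4891 0.3469 0.19  ]
lid
pred 258 245 70.6
257.5 253.5 72.6 [0.5059 0.2841 0.2545]
249.5 245.5 61.3 [0.5001 0.2854 0.2545]
268.5 246.5 60.2 [0.5081 0.2904 0.2545]
262.5 248.5 65.8 [0.5063 0.2878 0.2545]
```

The cup rim measures (.4815,.346). I align the lid and lower it.

Emit:
servo_tool:
  increments:
    - [-1,-0.18,0.45,0,0]
    - [-1,-0.18,0.5,0,0]
    - [-1,-0.18,0.5,0,0]
    - [-1,0,0,0,0]
    - [-1,0,0,-0.4,0]
    - [-1,0,0,-0.4,0]
    - [-1,0,0,-0.2,0]
    - [-1,0,0,0,0]

```text
time_s: 48.35
tcp_pos: [0.4798, 0.3461, 0.2218]
tcp_rot: [-1.441, -2.788, 0.007]
force: [0.2, 1.1, -1.5]
grip_width: 0.017
gripper_force: 29.4
```

Emit:
servo_tool:
  increments:
    - [-1,0,0,0,0]
    - [-1,0,0,0,0]

```text
time_s: 48.55
tcp_pos: [0.4814, 0.3475, 0.2256]
tcp_rot: [1.441, 2.791, 0.001]
force: [0.4, -0.4, -0.5]
grip_width: 0.0167
gripper_force: 29.4
```

Emit:
servo_tool:
  increments:
    - [-1,0,-0.03,-0.15,0]
    - [-1,0,0,-0.15,0]
    - [-1,0,0,-0.1,0]
    - [-1,0,0,-0.05,0]
    - [-1,0,0,0,0]
    - [-1,0,0,0,0]
    - [-1,0,0,0,0]

```text
time_s: 49.25
tcp_pos: [0.481, 0.3465, 0.2072]
tcp_rot: [1.441, 2.791, 0.001]
force: [-0.4, -0.5, -1.0]
grip_width: 0.0165
gripper_force: 29.4
```

Emit:
servo_tool:
  increments:
    - [-1,0,0,-0.04,0]
    - [-1,0,0,0,0]
    - [-1,0,0,0,0]

```text
time_s: 49.55
tcp_pos: [0.4808, 0.3463, 0.2053]
tcp_rot: [-1.441, -2.792, -0.0]
force: [-0.6, -0.6, -0.7]
grip_width: 0.0167
gripper_force: 29.4
```

Emit:
servo_tool:
  increments:
    - [-1,0,0,-0.03,0]
    - [-1,0,0,0,0]
    - [-1,0,0,-0.02,0]
    - [-1,0,0,0,0]
    - [-1,0,0,0,0]

```text
time_s: 50.05
tcp_pos: [0.481, 0.3464, 0.2036]
tcp_rot: [1.441, 2.791, 0.0]
force: [-0.2, 0.3, 0.4]
grip_width: 0.0166
gripper_force: 29.5
```

Emit:
servo_tool:
  increments:
    - [-1,0,0,-0.01,0]
    - [-0.6,0,0,0,0]
    - [-0.2,0,0,0,0]
    - [0.3,0,0,0,0]
    - [1,0,0,0,0]
    - [1,0,0,0,0]
    - [1,0,0,0,0]
    - [1,0,0,0.2,0]

```text
time_s: 50.85
tcp_pos: [0.4801, 0.3459, 0.2098]
tcp_rot: [-1.44, -2.79, 0.003]
force: [-0.0, -0.5, -0.2]
grip_width: 0.0856
gripper_force: 0.0
```

Emit:
servo_tool:
  increments:
    - [1,0,0,0.4,0]
    - [1,0,0,0.8,0]
    - [1,0,0,0.9,0]
    - [1,0.2,-0.4,0.9,0]
    - [1,0.2,-0.4,0,0]
    - [1,0.2,-0.4,0,0]
    - [1,0,0,0,0]
    - [1,0,0,0,0]

```text
time_s: 51.65
tcp_pos: [0.505, 0.2984, 0.332]
tcp_rot: [1.442, 2.791, 0.002]
force: [0.4, 0.1, 0.1]
grip_width: 0.0854
gripper_force: 0.0
```

```bash
python3 look.py w22 lid cup_large; python3 rim.py w22 .482 .346 .193 .035; echo finial; python3 rim.py w22 .482 .346 .216 .009
python3 - <<'E'
from h import *
for n in ('scene','side'):
    get_image(n);c=calibration(n)
    for t,p in (('cup_large',(.482,.346,.125)),('lid',(.482,.346,.2)),('cup_medium',(.524,-.312,.09)),('cup_small',(.646,.146,.058))):
        print(n,t,[round(x) for x in proj(c,p)],[([round(r['bbox'][0]+r['bbox'][2]/2),round(r['bbox'][1]+r['bbox'][3]/2)]+[round(x) for x in r['bbox'][2:]],round(r['conf'],2)) for r in models.recognise(n,t)[:3]])
E
```

```text
51.65 [0.505  0.2984 0.332 ] [1.442e+00 2.791e+00 2.000e-03] q6 -0.22 F [0.4 0.1 0.1] cam [0.459 0.363 0.475]
lid [([224, 66, 89, 88], 0.72)]
cup_large [([225, 65, 88, 93], 0.68)]
pred 268 112 43.5
267.5 112.5 43.8 [0.4821 0.3454 0.193 ]
260.5 110.5 49.4 [0.4765 0.3434 0.193 ]
262.5 96.5 49.4 [0.4715 0.3532 0.193 ]
269.5 106.5 39.4 [0.4806 0.3501 0.193 ]
finial
pred 269 115 12.2
268.5 116.5 12.4 [0.4825 0.3449 0.216 ]
scene cup_large [289, 128] [([288, 133, 20, 27], 0.87)]
scene lid [291, 113] [([289, 115, 21, 16], 0.63)]
scene cup_medium [161, 279] [([160, 275, 23, 31], 0.94), ([288, 114, 18, 16], 0.72), ([246, 227, 21, 28], 0.63)]
scene cup_small [291, 202] []
side cup_large [236, 252] [([240, 259, 26, 35], 0.82)]
side lid [236, 231] [([235, 233, 32, 21], 0.73)]
side cup_medium [297, 140] [([253, 187, 11, 34], 0.81), ([298, 138, 9, 25], 0.52)]
side cup_small [216, 209] [([218, 209, 8, 25], 0.81), ([230, 318, 17, 34], 0.81)]
```

The lid sits level and centred: flange (.482,.345) and finial (.4825,.345), with radii matching the expected height. All cups show where they should be, so I hand in.

```bash
python3 -c "
from plant import manip
print(manip.close_job())"
```

```text
the job is handed in; nothing more can be done
None
```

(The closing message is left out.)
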